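# Make up a stimulation-test kit and a dressing kit

## Task

Make up the two kits for the afternoon's patients. The stimulation-test kit goes in the steel tray with two small cups: lay the syringe centrally along its grey cradle, over both saddles, and stand the injection vial in the wider cup and the sample tube in the narrower one; the dressing kit goes in the tray with one large cup: lay the forceps in its cradle in the same way and stand the gauze roll in the cup. Never let the vial or the tube tip over, and leave the marker pen, the timer and the clear clip where they are.

Things in the scene. Friction and masses are not known exactly. Their poses are not given: they have to be found in the camera images.
- test_tray: Fixed steel tray with two small white cups, 116x152 mm (x, y), rim 9 high. Origin: centre of underside, z up. Grey cradle: saddles at (27,-32) and (27,32) mm; a thing lies over both along y, centred at (27,0). Saddles: shallow V, lowest 20 high, between posts 33 apart, 36 high. Wider cup (vial): centre (-26,37), inside 38. Narrower (tube): (-26,-39), inside 30. Cup rims 16 high, inner floors 6.
- dressing_tray: Fixed steel tray with one large white cup, 128x152 mm (x, y), rim 9 high. Origin: centre of underside, z up. Grey cradle: saddles at (35,-32) and (35,32) mm; a thing lies over both along y, centred at (35,0). Saddles: shallow V, lowest 20 high, between posts 33 apart, 36 high. Large cup (gauze roll): centre (-21,0), inside 68, wall 3, rim 16 high, inner floor 6 high.
- syringe: Clear syringe with capped needle, lying, 138 mm long along y, 12 g; plunger (at -y) fixed. Barrel 15 thick from y=-45 to 23, needle cap 8 thick from 27 to 69, flange 14 wide, 22 high at y=-46, plunger disc 17. Origin at mid-length, on the underside: the barrel's axis runs 11 above it (z up). On the worktop the needle end dips about 3 degrees. May lie either way round in the cradle.
- forceps: Steel thumb forceps lying flat, rigid, 127 mm long along y, up to 18 wide (x), 7 high. Origin at the middle of the underside, z up. May lie either way round in the cradle.
- vial: Small glass injection vial with a crimped metal cap, standing, 24 mm diameter, 54 mm high (the wide part up to about 40 mm, the cap 18 mm). Origin at the centre of its base, z up.
- tube: Slim capped blood sample tube, standing, 15 mm diameter, 75 mm high. Origin at the centre of its base, z up. Note for carrying: a centrifuge 0.2 m high stands behind the trays, at x over 0.54 m and y from -0.1 to 0.13 m in the robot's frame; go round its front or well above it.
- gauze: White gauze bandage roll, standing, rigid, 52 mm diameter, 61 mm high. Origin at the centre of its base, z up.
- marker: Marker pen lying between the trays, 136 mm long (y), 17 mm thick; to be left alone. Origin at the middle of its underside.
- timer: White digital bench timer, 55 x 62 x 22 mm, beyond the stock; to be left alone. Origin at the centre of its underside.
- clip: Clear plastic clip, 20 x 74 x 17 mm (long along y), beyond the stock; to be left alone. Origin at the centre of its underside.

How it is judged:
At the end, for the whole second after the job is handed in: All released, at rest. Two-cup tray: syringe on both saddles (14 mm sideways, 15 mm lengthways, 0.2 rad, either way round), vial upright on the wider cup's floor, tube on the narrower one's. One-cup tray: forceps on both saddles likewise, gauze roll upright on the cup's floor (x of syringe in the frame of test_tray between 0.013 and 0.041 m and y of syringe in the frame of test_tray between -0.015 and 0.015 m and z of syringe in the frame of test_tray between 0.008 and 0.042 m and angle between the y axis of syringe and the y axis of test_tray, either way round below 0.2 rad and linear speed of each of syringe, vial, tube, forceps, gauze below 0.02 m/s and x of vial in the frame of test_tray between -0.036 and -0.016 m and y of vial in the frame of test_tray between 0.027 and 0.047 m and z of each of vial, tube in the frame of test_tray below 0.01 m and angle between each of vial, tube, gauze's own z axis and vertical below 0.12 rad and x of tube in the frame of test_tray between -0.036 and -0.016 m and y of tube in the frame of test_tray between -0.049 and -0.029 m and x of forceps in the frame of dressing_tray between 0.021 and 0.049 m and y of forceps in the frame of dressing_tray between -0.015 and 0.015 m and z of forceps in the frame of dressing_tray between 0.014 and 0.034 m and angle between the y axis of forceps and the y axis of dressing_tray, either way round below 0.2 rad and x of gauze in the frame of dressing_tray between -0.032 and -0.01 m and y of gauze in the frame of dressing_tray between -0.011 and 0.011 m and z of gauze in the frame of dressing_tray below 0.01 m); the robot touches nothing.
It fails at once if the vial or the tube is tipped over (more than about 45 degrees) (angle between any of vial, tube's own z axis and vertical above 0.8 rad).
It fails at once if the marker pen, the timer or the clip is shifted by more than 30 mm (distance of any of marker, timer, clip from where it was at the start of the episode above 0.03 m).
It also fails if it takes over 144 s, if anything falls off the work surface, if the arm or the gripper's body presses on something with over 40 N, if the wrist force passes 120 N, or if a joint passes its speed limit or range.

## Robot

A 6-joint arm with a two-finger parallel gripper is mounted at the origin on a cart in front of the work surface, level with it; the furniture and walls round the work are solid. World frame = base frame: x ahead of the robot, y to its left, z up, the work surface at z = 0. Lengths are in m, angles in rad, forces in N, time in s.
With the tool pointing down it reaches from about 0.225 to 0.875 m from the base axis. Payload 3.4 kg.
Tool frame: the origin (TCP) lies at the very end of the fingers, on their centre line; the grasp point (between the pads) lies behind it (manip.grasp_offset is the z of the grasp point in the tool frame, in m); z points along the fingers, y is the line along which they close (so a half turn about z gives the same grasp; the last joint's range is limited). The gripper opens to 85 mm and grips with 20 to 120 N. Pads are 22 mm wide; open, the fingers measure 114 mm over their backs; the gripper's body (76 mm by 85 mm) begins 54 mm behind the grasp point. The pads swing forward as they close: fully open they stand 13 mm farther back than shut.
Start: joints at [-1.416, 0.276, 1.505, -0, 1.361, -0.121], TCP at [0.157, -0.553, 0.201] pointing down, gripper open.
Joint ranges: [-2.89, 2.89], [-0.75, 2.08], [0.22, 2.7], [-1.18, 4.32], [0.11, 2.71], [-2.7, 2.7]. Speed limits (rad/s): [2.57, 2.57, 3.14, 3.14, 3.14, 3.14].

## Interface

Orientations are given as a unit quaternion [w, x, y, z].
In Python, from rig import manip gives the robot as it stands.
- The arm moves only by the shell command python3 -m pendant 'ROWS' [FORCE]. ROWS is JSON, a list of rows, each an object of numbers: "dx", "dy", "dz": the shift along the tool's x, y, z in m; "rx", "ry", "rz": the turn, a rotation vector about the tool's x, y, z in degrees; "hand": the finger opening in m, from 0 to 0.0854. In form: [{"dx": .., "dy": .., "dz": .., "rx": .., "ry": .., "rz": .., "hand": ..}, ...]. A call has 1 to 12 rows; each row shifts and turns the commanded pose from where the row before left it, along the tool's axes as they then stand; what a row does not reach is not made up. A row lasts 1/12 s, in which the tool goes at most 41.7 mm and 7.16 degrees, less where a joint would pass 70% of its speed; a pose out of reach is approached as far as the arm can. A call is refused whole if a number of a shift passes 0.0417 or a number of a turn 7.16, either way. A call with a gripper value outside its range is refused whole. The fingers move at their own pace and stop on an object; FORCE is the grip in N (left out, the last holds). Time passes only in rows, so rows that do not move let the fingers close. It gives the time, the measured TCP pose, the force, the opening and the grip force at its end, in the units of the state.
- manip.get_state(): the state, without advancing time (a new reading comes with each control period).
- manip.get_image(name): name is "scene" or "top" or "wrist"; returns a dict with "frame" (480x640x3 uint8, red, green, blue), "fx", "fy", "cx", "cy" (pixels), "position" and "attitude" of the camera in the world; the wrist camera has in their place "mount" (4x4, takes a point from camera to tool coordinates, whose origin is the TCP and whose axes are the flange's). Camera axes: x right, y up, looking along -z (the intrinsics and any distortion apply to the point x, -y, -z); pixel columns grow to the right and rows downward; lengths in m; the calibration is good to about 2 mm. The wrist camera is an equidistant fisheye: a pixel r from the principal point sees the ray r / f radians off the axis. A picture is of the moment at which its call begins: read the wrist's pose just before it. There is no depth.
- manip.sign_off(): hands the job in; it is judged then, once.
The state is a dict: "clock": time; "qpos": joint angles; "qd": joint speeds; "effort": joint torques, N m; "position": TCP position; "ee_rot": TCP orientation; "contact_force": force on the tool from outside, world axes, zero at the start; "moment": the same for the moment, N m; "width": finger opening in m; "gripper_force": force on a finger pad.
Only numpy, scipy, OpenCV 4.12 (cv2) and the standard library are available. Lean on these libraries where they do the work, as an engineer would, in place of code of your own. Each camera call takes 0.05 s, during which the arm holds its last target. There are 200 camera calls.

## Working session

There is one attempt and no reset: what is moved stays moved. The work goes in short steps, Python scripts to look and compute and a shell command to move; the robot and the scene stay as the last step left them, time stands still between calls to the robot, and variables do not carry over. Pictures are saved under pics/ and viewed, at most 14 in all, crops included, and the job is handed in when it is done.

```bash
mkdir -p pics; ls; python3 - <<'E'
from rig import manip
import cv2
print(manip.get_state(), manip.grasp_offset)
for n in ["top","scene","wrist"]:
    d=manip.get_image(n); cv2.imwrite(f"pics/{n}0.png",d["frame"][:,:,::-1])
    print(n,{k:v for k,v in d.items() if k!="frame"})
E
```

```text
pics
{'clock': 0.0, 'qpos': array([-1.41596807e+00,  2.76607564e-01,  1.50614497e+00, -1.54841215e-05,
        1.36068320e+00, -1.21018456e-01]), 'qd': array([ 0.0020904 , -0.0003891 ,  0.00132089, -0.00033821, -0.00287809,
        0.0001903 ]), 'effort': array([ 4.53495286e-04, -4.16774118e+01, -2.45813048e+01, -1.95232758e-05,
        1.10033015e-02, -5.31151784e-06]), 'position': array([ 0.15649599, -0.55268626,  0.19962787]), 'ee_rot': array([-9.21280604e-04,  9.90502999e-01,  1.37488038e-01, -2.31470233e-05]), 'contact_force': array([-0.37534395,  0.31156039,  0.19584331]), 'moment': array([ 0.0092563 , -0.01454591,  0.00176848]), 'gripper_force': 0.0, 'width': 0.08533788457584297} -0.0187
top {'fx': 507.41357936674694, 'fy': 507.41357936674694, 'cx': 323.64758594972176, 'cy': 242.3972232483761, 'position': array([0.34226868, 0.07181097, 1.00694139]), 'attitude': array([ 0.71989885,  0.08286466, -0.07742205, -0.68475172])}
scene {'fx': 509.65625541205895, 'fy': 509.65625541205895, 'cx': 320.69778713184076, 'cy': 241.34145558876753, 'position': array([0.11873163, 0.8140072 , 0.47051469]), 'attitude': array([-0.21172231, -0.13472448,  0.50440169,  0.82619726])}
wrist {'fx': 371.64829954431775, 'fy': 371.64829954431775, 'cx': 318.2173707289573, 'cy': 238.9573435451121, 'mount': array([[-7.35489204e-05,  9.57271207e-01,  2.89191686e-01,
         7.38090347e-02],
       [ 9.99999947e-01, -2.12477286e-05,  3.24659248e-04,
         1.51935268e-04],
       [ 3.16931617e-04,  2.89191695e-01, -9.57271155e-01,
        -1.73399435e-01],
       [ 0.00000000e+00,  0.00000000e+00,  0.00000000e+00,
         1.00000000e+00]])}
```

View pics/top0.png

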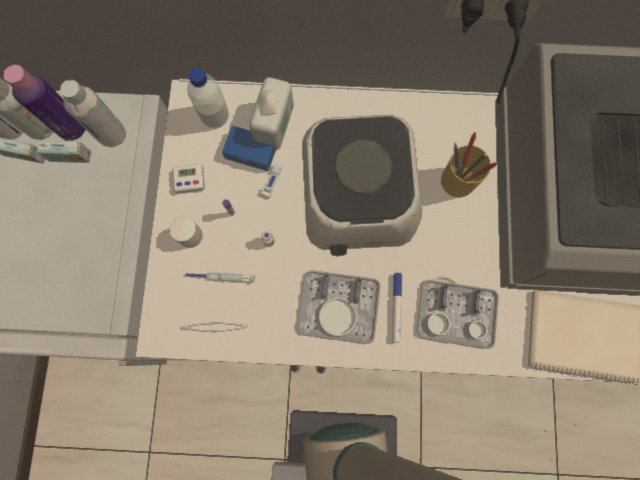

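View pics/scene0.png

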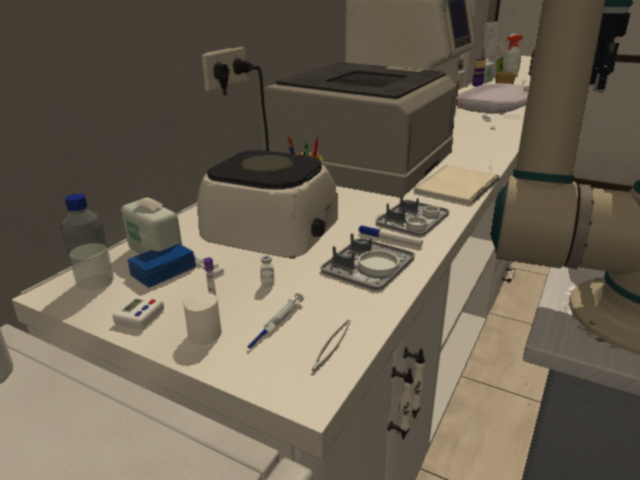

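The top view shows all the stock at left: gauze (185,231), tube (228,207), vial (267,239), syringe (220,277) and forceps (213,327). The dressing tray is at (338,306), the marker at (397,308) and the test tray at (457,314). I'll zoom in for accurate pixels.

```bash
cat > h.py <<'E'
from rig import manip
import numpy as np, cv2
from scipy.spatial.transform import Rotation as R
def rot(q): return R.from_quat(np.r_[q[1:],q[0]]).as_matrix()
def ray(d,px,T=None):
    """origin, direction in world for pixel (u,v); T = (pos,q) of the TCP for the wrist camera"""
    u,v=(px[0]-d["cx"])/d["fx"],(px[1]-d["cy"])/d["fy"]
    if "mount" in d:
        r=np.hypot(u,v); s=np.sin(r)/r if r>1e-9 else 1
        c=np.array([u*s,-v*s,-np.cos(r)]); M=d["mount"]; W=rot(T[1])
        return T[0]+W@M[:3,3], W@M[:3,:3]@c
    return d["position"], rot(d["attitude"])@np.array([u,-v,-1.])
def onz(d,px,z,T=None):
    o,r=ray(d,px,T); return o+r*(z-o[2])/r[2]
def proj(d,p,T=None):
    p=np.asarray(p,float)
    if "mount" in d:
        M=d["mount"]; c=M[:3,:3].T@(rot(T[1]).T@(p-T[0])-M[:3,3])
        a=np.arctan2(np.hypot(c[0],c[1]),-c[2]); n=np.hypot(c[0],c[1])+1e-12
        return np.array([d["cx"]+d["fx"]*a*c[0]/n, d["cy"]-d["fy"]*a*c[1]/n])
    c=rot(d["attitude"]).T@(p-d["position"])
    return np.array([d["cx"]-d["fx"]*c[0]/c[2], d["cy"]+d["fy"]*c[1]/c[2]])
def cross(o1,r1,o2,r2):
    A=np.c_[r1,-r2]; t=np.linalg.lstsq(A,o2-o1,rcond=None)[0]
    a,b=o1+t[0]*r1,o2+t[1]*r2; return (a+b)/2,np.linalg.norm(a-b)
def wrist(name=None):
    s=manip.get_state(); d=manip.get_image("wrist")
    if name: cv2.imwrite(f"pics/{name}.png",d["frame"][:,:,::-1])
    return d,(s["position"],s["ee_rot"])
def crop(d,x0,x1,y0,y1,k,name):
    cv2.imwrite(f"pics/{name}.png",cv2.resize(d["frame"][y0:y1,x0:x1,::-1],None,fx=k,fy=k,interpolation=cv2.INTER_CUBIC))
E
python3 - <<'E'
from h import *
d=manip.get_image("top")
crop(d,160,300,160,350,3,"t_left")
crop(d,290,510,250,360,3.6,"t_right")
f=d["frame"].astype(int)
# timer ok; blobs differing from the bench
hsv=cv2.cvtColor(d["frame"],cv2.COLOR_RGB2HSV)
print(hsv[300,270],hsv[260,160])
E
```

```text
[ 16  50 199] [ 17  48 200]
```

View pics/t_left.png

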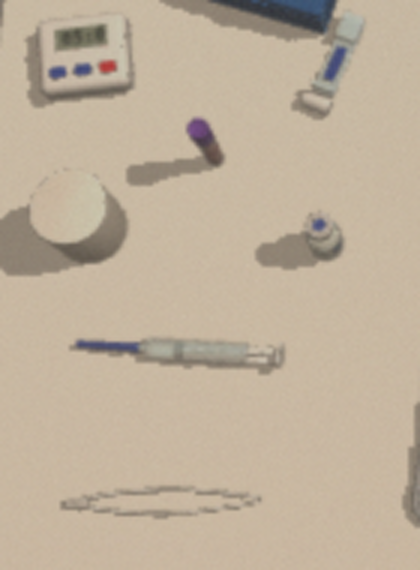

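View pics/t_right.png

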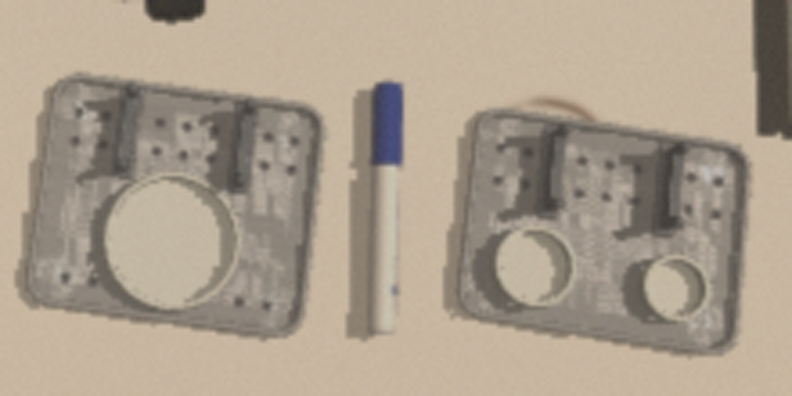

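Zoomed top view, measured in crop pixels. On the left: gauze top (68,206), tube cap (198,130), vial cap (318,222), syringe (75,344)–(282,356) and forceps (62,504)–(260,498). On the right: large cup rim (172,242), wide cup rim (535,266) and narrow cup rim (675,288). Next I'll refine these with masks and cross-check against the given sizes.

```bash
python3 - <<'E'
from h import *
d=manip.get_image("top"); s=manip.get_image("scene")
L=lambda x,y:(160+x/3-.33,160+y/3-.33); Q=lambda x,y:(290+x/3.6-.36,250+y/3.6-.36)
def show(n,p): print(n,np.round(p,4))
hits={"gauze":(L(68,206),.061),"tube":(L(199,128),.075),"vial":(L(318,223),.054),"syrTip":(L(75,344),.004),"syrPl":(L(282,356),.011),
"forcA":(L(62,504),.003),"forcB":(L(260,498),.003),"bigcup":(Q(172,242),.016),"wide":(Q(535,266),.016),"narrow":(Q(675,288),.016),
"marker0":(Q(389,83),.0085),"marker1":(Q(384,333),.0085)}
P={k:onz(d,*v) for k,v in hits.items()}
for k in P: show(k,P[k])
a=P["wide"]-P["narrow"]; print("cups",np.linalg.norm(a),"yaw",np.degrees(np.arctan2(-a[0],a[1])))
for n,c in {"dress":[(55,78),(325,108),(298,335),(25,303)],"test":[(478,110),(748,150),(730,352),(458,318)]}.items():
    q=[onz(d,Q(*x),.009)[:2] for x in c]; e=np.array(q)
    print(n,"centre",e.mean(0).round(4),"top",np.linalg.norm(e[1]-e[0]).round(4),"side",np.linalg.norm(e[2]-e[1]).round(4),
     "yaws",[np.degrees(np.arctan2(-(v)[0],v[1])).round(1) for v in (e[0]-e[1],e[3]-e[2])],[np.degrees(np.arctan2(v[1],v[0])).round(1) for v in (e[0]-e[3],e[1]-e[2])])
# scene cross-check: where measured points fall in the scene view
for k in P: show(k+" scene px",proj(s,P[k]))
E
```

```text
gauze [0.5749 0.3581 0.061 ]
tube [0.627  0.2758 0.075 ]
vial [0.5734 0.1977 0.054 ]
syrTip [0.4945 0.3599 0.004 ]
syrPl [0.4923 0.2203 0.011 ]
forcA [0.3891 0.3568 0.003 ]
forcB [0.3995 0.2282 0.003 ]
bigcup [0.4244 0.0512 0.016 ]
wide [ 0.4214 -0.1439  0.016 ]
narrow [ 0.4135 -0.2187  0.016 ]
marker0 [ 0.5183 -0.065   0.0085]
marker1 [ 0.3823 -0.0647  0.0085]
cups 0.07520946513897014 yaw -6.042120788669559
dress centre [0.4454 0.05  ] top 0.1499 side 0.1241 yaws [np.float64(-3.6), np.float64(-3.7)] [np.float64(-4.1), np.float64(-5.2)]
test centre [ 0.4426 -0.1825] top 0.1486 side 0.1099 yaws [np.float64(-5.7), np.float64(-4.2)] [np.float64(-5.0), np.float64(-6.5)]
gauze scene px [201.0624 299.2675]
tube scene px [209.2172 258.3769]
vial scene px [265.2544 256.7586]
syrTip scene px [248.2141 348.1601]
syrPl scene px [299.9331 296.966 ]
forcA scene px [313.2151 371.3848]
forcB scene px [348.696 319.452]
bigcup scene px [379.4372 259.4293]
wide scene px [417.1564 220.3378]
narrow scene px [431.9079 208.6468]
marker0 scene px [359.8298 228.46  ]
marker1 scene px [422.1923 242.4793]
```

Everything agrees with the given sizes: cup spacing 75 mm (76 given), syringe 140 mm (138), forceps 129 mm (127). I'll place the forceps first, so I'm moving over them now.

```bash

python3 -m pendant '[{"rz":-7.16},{"rz":-7.16},{"rz":-7.16},{"rz":-7.16},{"rz":-7.16},{"rz":-7.16},{"rz":-7.16},{"rz":-7.16},{"rz":-7.16},{"rz":-7.16},{"rz":-7.16}]'
python3 -m pendant '[{"dx":0.034,"dy":0.023},{"dx":0.034,"dy":0.023},{"dx":0.034,"dy":0.023},{"dx":0.034,"dy":0.023},{"dx":0.034,"dy":0.023},{"dx":0.034,"dy":0.023},{"dx":0.034,"dy":0.023},{"dx":0.034,"dy":0.023},{"dx":0.034,"dy":0.023},{"dx":0.034,"dy":0.023},{"dx":0.034,"dy":0.023},{"dx":0.034,"dy":0.023}]'
python3 -m pendant '[{"dx":0.0346,"dy":0.0024,"dz":0.0067},{"dx":0.0346,"dy":0.0024,"dz":0.0067},{"dx":0.0346,"dy":0.0024,"dz":0.0067},{"dx":0.0346,"dy":0.0024,"dz":0.0067},{"dx":0.0346,"dy":0.0024,"dz":0.0067},{"dx":0.0346,"dy":0.0024,"dz":0.0067},{"dx":0.0346,"dy":0.0024,"dz":0.0067},{"dx":0.0346,"dy":0.0024,"dz":0.0067},{"dx":0.0346,"dy":0.0024,"dz":0.0067},{"dx":0.0346,"dy":0.0024,"dz":0.0067},{"dx":0.0346,"dy":0.0024,"dz":0.0067},{"dx":0.0346,"dy":0.0024,"dz":0.0067,"hand":0.04}]'
python3 -m pendant '[{"hand":0.04},{},{}]'
python3 - <<'E'
from h import *
d,T=wrist("w1"); print(T)
W=rot(T[1]);print(np.degrees(np.arctan2(W[1,0],W[0,0])))
E
```

```text
(array([ 0.15655314, -0.55312086,  0.20020442]), array([-2.84984310e-04,  9.90508323e-01,  1.37452464e-01,  4.48485538e-06]))
15.800915311433883invalid input
invalid input
invalid input
invalid input
```

View pics/w1.png

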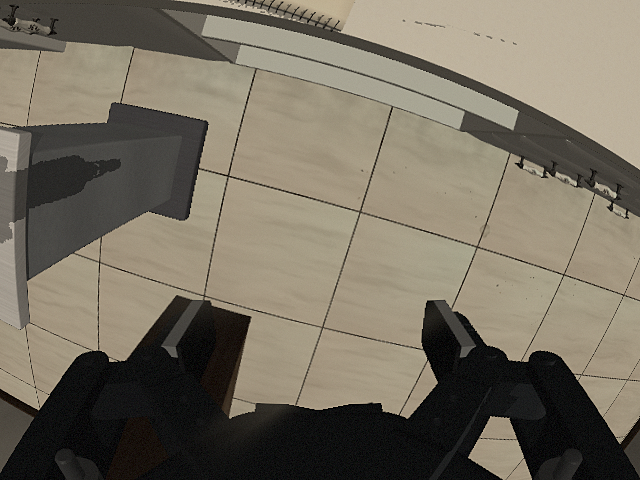

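The picture shows the floor: the arm hasn't moved, because every call was refused. The row format probably needs all seven keys, so I'll try one full row.

```bash

python3 -m pendant '[{"dx":0,"dy":0,"dz":0,"rx":0,"ry":0,"rz":-7.16,"hand":0.085}]'
python3 -m pendant '[{"dx":0,"dy":0,"dz":0,"rx":0,"ry":0,"rz":-7.16}]'
python3 -m pendant '[{"dx":0,"dy":0,"dz":0,"rz":-7.16,"hand":0.085}]'
```

```text
clock: 0.43
position: [0.1566, -0.5532, 0.2004]
ee_rot: [-0.0, 0.98, 0.2, 0.0]
contact_force: [-0.7, 0.3, -0.3]
width: 0.0843
gripper_force: 0.0invalid input
invalid input
```

```bash

python3 -m pendant '[{"dx":0,"dy":0,"dz":0,"rx":0,"ry":0,"rz":-7.16,"hand":0.085},{"dx":0,"dy":0,"dz":0,"rx":0,"ry":0,"rz":-7.16,"hand":0.085},{"dx":0,"dy":0,"dz":0,"rx":0,"ry":0,"rz":-7.16,"hand":0.085},{"dx":0,"dy":0,"dz":0,"rx":0,"ry":0,"rz":-7.16,"hand":0.085},{"dx":0,"dy":0,"dz":0,"rx":0,"ry":0,"rz":-7.16,"hand":0.085},{"dx":0,"dy":0,"dz":0,"rx":0,"ry":0,"rz":-7.16,"hand":0.085},{"dx":0,"dy":0,"dz":0,"rx":0,"ry":0,"rz":-7.16,"hand":0.085},{"dx":0,"dy":0,"dz":0,"rx":0,"ry":0,"rz":-7.16,"hand":0.085},{"dx":0,"dy":0,"dz":0,"rx":0,"ry":0,"rz":-7.16,"hand":0.085},{"dx":0,"dy":0,"dz":0,"rx":0,"ry":0,"rz":-7.16,"hand":0.085}]' | head -3
python3 -m pendant '[{"dx":0.034,"dy":0.023,"dz":0,"rx":0,"ry":0,"rz":0,"hand":0.085},{"dx":0.034,"dy":0.023,"dz":0,"rx":0,"ry":0,"rz":0,"hand":0.085},{"dx":0.034,"dy":0.023,"dz":0,"rx":0,"ry":0,"rz":0,"hand":0.085},{"dx":0.034,"dy":0.023,"dz":0,"rx":0,"ry":0,"rz":0,"hand":0.085},{"dx":0.034,"dy":0.023,"dz":0,"rx":0,"ry":0,"rz":0,"hand":0.085},{"dx":0.034,"dy":0.023,"dz":0,"rx":0,"ry":0,"rz":0,"hand":0.085},{"dx":0.034,"dy":0.023,"dz":0,"rx":0,"ry":0,"rz":0,"hand":0.085},{"dx":0.034,"dy":0.023,"dz":0,"rx":0,"ry":0,"rz":0,"hand":0.085},{"dx":0.034,"dy":0.023,"dz":0,"rx":0,"ry":0,"rz":0,"hand":0.085},{"dx":0.034,"dy":0.023,"dz":0,"rx":0,"ry":0,"rz":0,"hand":0.085},{"dx":0.034,"dy":0.023,"dz":0,"rx":0,"ry":0,"rz":0,"hand":0.085},{"dx":0.034,"dy":0.023,"dz":0,"rx":0,"ry":0,"rz":0,"hand":0.085}]' | head -3
python3 -m pendant '[{"dx":0.0346,"dy":0.0024,"dz":0.0067,"rx":0,"ry":0,"rz":0,"hand":0.04},{"dx":0.0346,"dy":0.0024,"dz":0.0067,"rx":0,"ry":0,"rz":0,"hand":0.04},{"dx":0.0346,"dy":0.0024,"dz":0.0067,"rx":0,"ry":0,"rz":0,"hand":0.04},{"dx":0.0346,"dy":0.0024,"dz":0.0067,"rx":0,"ry":0,"rz":0,"hand":0.04},{"dx":0.0346,"dy":0.0024,"dz":0.0067,"rx":0,"ry":0,"rz":0,"hand":0.04},{"dx":0.0346,"dy":0.0024,"dz":0.0067,"rx":0,"ry":0,"rz":0,"hand":0.04},{"dx":0.0346,"dy":0.0024,"dz":0.0067,"rx":0,"ry":0,"rz":0,"hand":0.04},{"dx":0.0346,"dy":0.0024,"dz":0.0067,"rx":0,"ry":0,"rz":0,"hand":0.04},{"dx":0.0346,"dy":0.0024,"dz":0.0067,"rx":0,"ry":0,"rz":0,"hand":0.04},{"dx":0.0346,"dy":0.0024,"dz":0.0067,"rx":0,"ry":0,"rz":0,"hand":0.04},{"dx":0.0346,"dy":0.0024,"dz":0.0067,"rx":0,"ry":0,"rz":0,"hand":0.04},{"dx":0.0346,"dy":0.0024,"dz":0.0067,"rx":0,"ry":0,"rz":0,"hand":0.04}]'
python3 -m pendant '[{"dx":0,"dy":0,"dz":0,"rx":0,"ry":0,"rz":0,"hand":0.04},{"dx":0,"dy":0,"dz":0,"rx":0,"ry":0,"rz":0,"hand":0.04}]'
python3 - <<'E'
from h import *
d,T=wrist("w2"); print(T)
W=rot(T[1]);print(np.degrees(np.arctan2(W[1,0],W[0,0])))
E
```

```text
clock: 1.27
position: [0.1566, -0.5533, 0.2005]
ee_rot: [0.0, 0.676, 0.737, 0.0]
clock: 2.27
position: [0.3998, -0.1228, 0.2009]
ee_rot: [0.001, 0.678, 0.735, 0.0]
clock: 3.27
position: [0.3946, 0.2934, 0.1199]
ee_rot: [0.0, 0.678, 0.735, 0.0]
contact_force: [0.4, -0.3, -0.8]
width: 0.0398
gripper_force: 0.0
clock: 3.43
position: [0.3944, 0.2927, 0.1195]
ee_rot: [-0.0, 0.677, 0.736, -0.001]
contact_force: [-0.3, -0.7, -0.2]
width: 0.0402
gripper_force: 0.0
(array([0.39444076, 0.29269656, 0.11953106]), array([-6.73389632e-06,  6.77080175e-01,  7.35908999e-01, -6.17031536e-04]))
94.76820794364615
```

View pics/w2.png

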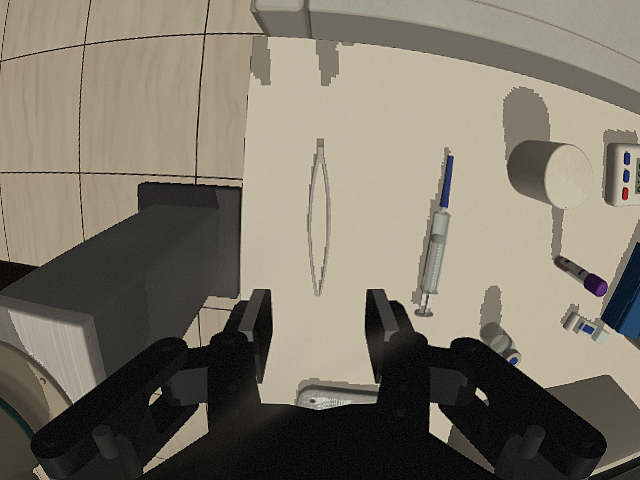

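The wrist view shows the forceps running from (320,141) to (318,296) and centred between the fingers. The syringe runs from (451,155) to (424,316). I'll check this against the top-camera estimate.

```bash
cat >> h.py <<'E'
def pl(d,T,**k):
    for n,(px,z) in k.items(): print(n,onz(d,px,z,T).round(4))
E
python3 - <<'E'
from h import *
d,T=wrist()
pl(d,T,fA=((320,140),.003),fB=((318,296),.003),fL=((309,218),.003),fR=((329,218),.003),sTip=((451,154),.004),sPl=((424,316),.011),bar0=((441,209),.009),bar1=((428,292),.011))
for p in [(.3891,.3568,.003),(.3995,.2282,.003),(.4945,.3599,.004),(.575,.358,.061)]: print(proj(d,p,T).round(1))
E
```

```text
fA [0.3905 0.3571 0.003 ]
fB [0.3996 0.2262 0.003 ]
fL [0.3868 0.2944 0.003 ]
fR [0.4028 0.2957 0.003 ]
sTip [0.4963 0.3577 0.004 ]
sPl [0.4945 0.2166 0.011 ]
bar0 [0.4925 0.3127 0.009 ]
bar1 [0.4935 0.2401 0.011 ]
[318.2 140.2]
[318.1 293.9]
[449.2 151.1]
[569.5 176.5]
```

```bash

python3 -m pendant '[{"dx":0,"dy":0.0005,"dz":0.03,"rx":0,"ry":0,"rz":0,"hand":0.04},{"dx":0,"dy":0,"dz":0.03,"rx":0,"ry":0,"rz":0,"hand":0.04},{"dx":0,"dy":0,"dz":0.03,"rx":0,"ry":0,"rz":0,"hand":0.035},{"dx":0,"dy":0,"dz":0.02,"rx":0,"ry":0,"rz":0,"hand":0.035},{"dx":0,"dy":0,"dz":0.008,"rx":0,"ry":0,"rz":0,"hand":0.035},{"dx":0,"dy":0,"dz":0,"rx":0,"ry":0,"rz":0,"hand":0.035}]'
python3 -m pendant '[{"dx":0,"dy":0,"dz":0,"rx":0,"ry":0,"rz":0,"hand":0},{"dx":0,"dy":0,"dz":0,"rx":0,"ry":0,"rz":0,"hand":0},{"dx":0,"dy":0,"dz":0,"rx":0,"ry":0,"rz":0,"hand":0},{"dx":0,"dy":0,"dz":0,"rx":0,"ry":0,"rz":0,"hand":0},{"dx":0,"dy":0,"dz":0,"rx":0,"ry":0,"rz":0,"hand":0}]' 40
```

```text
clock: 4.03
position: [0.3945, 0.2896, 0.0009]
ee_rot: [-0.0, 0.679, 0.734, -0.002]
contact_force: [0.2, -0.1, 0.2]
width: 0.0353
gripper_force: 0.0
clock: 4.45
position: [0.396, 0.2919, 0.003]
ee_rot: [0.0, 0.678, 0.735, 0.001]
contact_force: [-0.2, 0.3, -0.6]
width: -0.0001
gripper_force: 0.0
```

```bash

python3 -m pendant '[{"dx":0,"dy":0,"dz":0,"rx":0,"ry":0,"rz":0,"hand":0.035},{"dx":0,"dy":0,"dz":0,"rx":0,"ry":0,"rz":0,"hand":0.035},{"dx":0,"dy":0,"dz":0,"rx":0,"ry":0,"rz":0,"hand":0.035},{"dx":0,"dy":0,"dz":0,"rx":0,"ry":0,"rz":0,"hand":0.035}]'
python3 - <<'E'
from h import *
for i in range(4): print(manip.get_state()["position"].round(4))
d,T=wrist("w3"); print(T)
for i in range(3): manip.get_image("wrist"); print(manip.get_state()["position"].round(4))
t=manip.get_image("top"); crop(t,190,260,300,350,8,"t3")
E
```

```text
clock: 4.78
position: [0.3954, 0.2916, 0.0021]
ee_rot: [0.0, 0.678, 0.735, -0.0]
contact_force: [0.8, 1.2, -0.6]
width: 0.0345
gripper_force: 0.0
[0.3954 0.2916 0.0021]
[0.3954 0.2916 0.0021]
[0.3954 0.2916 0.0021]
[0.3954 0.2916 0.0021]
(array([0.3954119 , 0.29161274, 0.00206422]), array([ 3.74080469e-05,  6.78345325e-01,  7.34743233e-01, -1.94823160e-05]))
[0.3954 0.2916 0.002 ]
[0.3954 0.2915 0.002 ]
[0.3954 0.2915 0.002 ]
```

View pics/w3.png

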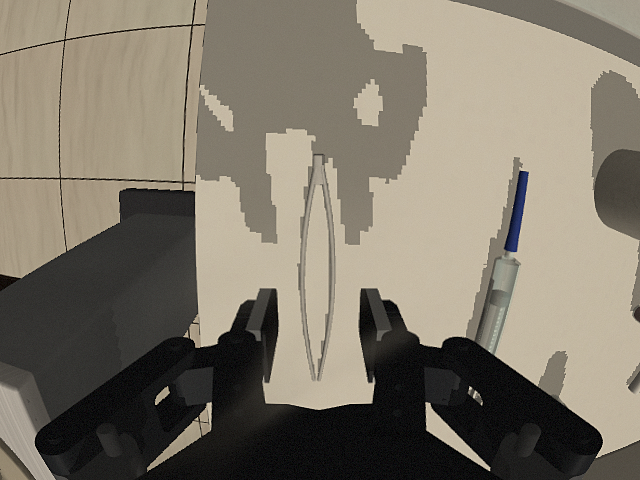

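The forceps, from (319,155) to (317,380), are still lying centred between the fingers, so the fingers closed above them. I'll narrow the fingers and step down while watching the force.

```bash

python3 -m pendant '[{"dx":0,"dy":0,"dz":0.002,"rx":0,"ry":0,"rz":0,"hand":0.03},{"dx":0,"dy":0,"dz":0,"rx":0,"ry":0,"rz":0,"hand":0.03},{"dx":0,"dy":0,"dz":0,"rx":0,"ry":0,"rz":0,"hand":0.03}]' | grep -E "pos|contact"
python3 -m pendant '[{"dx":0,"dy":0,"dz":0.002,"rx":0,"ry":0,"rz":0,"hand":0.03},{"dx":0,"dy":0,"dz":0,"rx":0,"ry":0,"rz":0,"hand":0.03},{"dx":0,"dy":0,"dz":0,"rx":0,"ry":0,"rz":0,"hand":0.03}]' | grep -E "pos|contact"
```

```text
position: [0.3953, 0.2915, -0.0001]
contact_force: [-0.4, 0.5, 0.5]
position: [0.3953, 0.2915, -0.0021]
contact_force: [-0.3, -0.7, -0.3]
```

```bash

python3 -m pendant '[{"dx":0,"dy":0,"dz":0,"rx":0,"ry":0,"rz":0,"hand":0},{"dx":0,"dy":0,"dz":0,"rx":0,"ry":0,"rz":0,"hand":0},{"dx":0,"dy":0,"dz":0,"rx":0,"ry":0,"rz":0,"hand":0},{"dx":0,"dy":0,"dz":0,"rx":0,"ry":0,"rz":0,"hand":0}]' 40
```

```text
clock: 5.87
position: [0.3955, 0.2916, -0.0019]
ee_rot: [0.0, 0.678, 0.735, 0.0]
contact_force: [-0.8, 0.6, 0.1]
width: 0.0002
gripper_force: 0.0
```

```bash

python3 - <<'E'
from h import *
d=manip.get_image("scene"); crop(d,230,430,260,400,4,"s4")
for z in (0,.01,.02): print(((proj(d,(.3955,.2916,z))-[230,260])*4).round())
E
```

```text
[407. 339.]
[407. 316.]
[407. 294.]
```

View pics/s4.png

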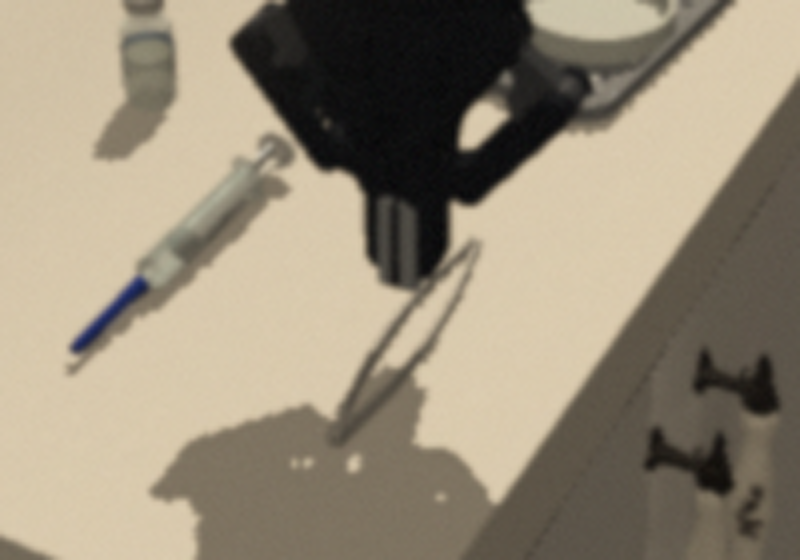

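The scene view shows the shut fingertips ending at crop (405,288), which puts them about 22 mm above the worktop although the TCP reads -2 mm. I'll check with the wrist picture whether it's the flange or only the finger end that sits higher.

```bash

python3 - <<'E'
from h import *
d=manip.get_image("wrist"); T=(np.array([.3954,.2916,.0021]),np.array([0,.67834,.73474,0]))
for dz in (0,.01,.02,.03):
    t=(T[0]+[0,0,dz],T[1]); a=onz(d,(319,155),.003,t);b=onz(d,(317,380),.003,t); print(dz,a.round(4),b.round(4),np.linalg.norm(a-b).round(4))
s=manip.get_state(); print(s["position"],s["qpos"])
E
python3 -m pendant '[{"dx":0,"dy":0,"dz":0,"rx":0,"ry":0,"rz":0,"hand":0.03},{"dx":0,"dy":0,"dz":0,"rx":0,"ry":0,"rz":0,"hand":0.03},{"dx":0,"dy":0,"dz":0.005,"rx":0,"ry":0,"rz":0,"hand":0.03},{"dx":0,"dy":0,"dz":0.005,"rx":0,"ry":0,"rz":0,"hand":0.03},{"dx":0,"dy":0,"dz":0,"rx":0,"ry":0,"rz":0,"hand":0.03}]'
```

```text
0 [0.3911 0.3533 0.003 ] [0.4    0.2279 0.003 ] 0.1257
0.01 [0.3911 0.3527 0.003 ] [0.4006 0.22   0.003 ] 0.133
0.02 [0.3912 0.352  0.003 ] [0.4012 0.2121 0.003 ] 0.1403
0.03 [0.3913 0.3513 0.003 ] [0.4018 0.2042 0.003 ] 0.1476
[ 0.39549825  0.29156745 -0.00191065] [ 4.93636373e-01  3.59446253e-01  1.96750052e+00 -1.41097722e-04
  8.14559700e-01  4.14105961e-01]
clock: 6.38
position: [0.3946, 0.2911, -0.0131]
ee_rot: [-0.0, 0.678, 0.735, -0.001]
contact_force: [0.2, 0.7, -0.1]
width: 0.0297
gripper_force: 0.0
```

```bash

python3 -m pendant '[{"dx":0,"dy":0,"dz":0.004,"rx":0,"ry":0,"rz":0,"hand":0.028},{"dx":0,"dy":0,"dz":0.003,"rx":0,"ry":0,"rz":0,"hand":0.028},{"dx":0,"dy":0,"dz":0,"rx":0,"ry":0,"rz":0,"hand":0.028}]' | grep -E "pos|contact"
python3 -m pendant '[{"dx":0,"dy":0,"dz":0,"rx":0,"ry":0,"rz":0,"hand":0},{"dx":0,"dy":0,"dz":0,"rx":0,"ry":0,"rz":0,"hand":0},{"dx":0,"dy":0,"dz":0,"rx":0,"ry":0,"rz":0,"hand":0},{"dx":0,"dy":0,"dz":0,"rx":0,"ry":0,"rz":0,"hand":0}]' 40
```

```text
position: [0.3949, 0.2912, -0.0197]
contact_force: [-0.3, -1.1, -0.8]
clock: 6.97
position: [0.3955, 0.2916, -0.0188]
ee_rot: [0.0, 0.678, 0.735, 0.0]
contact_force: [-1.0, 0.5, -0.6]
width: 0.0002
gripper_force: 0.0
```

```bash

python3 - <<'E'
from h import *
d=manip.get_image("scene"); g=cv2.cvtColor(d["frame"],cv2.COLOR_RGB2GRAY)
for v in range(318,352): print(v,g[v,318:346].tolist())
s=manip.get_state()["position"]
print(s)
for z in (-.02,0,.01,.02): print(z,proj(d,(s[0],s[1],z)).round(1))
E
```

```text
318 [200, 186, 138, 72, 28, 15, 20, 28, 33, 28, 19, 18, 16, 14, 14, 12, 14, 15, 13, 13, 14, 13, 13, 14, 16, 18, 15, 13]
319 [203, 196, 159, 89, 33, 21, 34, 50, 58, 49, 33, 26, 25, 24, 18, 14, 12, 15, 10, 14, 13, 15, 17, 16, 29, 28, 22, 18]
320 [205, 198, 164, 92, 33, 26, 51, 70, 76, 66, 47, 43, 47, 39, 25, 18, 9, 12, 14, 14, 17, 14, 13, 28, 60, 73, 60, 32]
321 [203, 197, 164, 94, 35, 27, 54, 68, 74, 63, 42, 52, 65, 59, 41, 26, 19, 14, 13, 17, 14, 12, 15, 38, 93, 130, 118, 74]
322 [203, 197, 161, 91, 34, 27, 52, 70, 69, 52, 34, 46, 66, 72, 63, 42, 25, 15, 11, 16, 14, 14, 16, 43, 105, 158, 152, 108]
323 [203, 196, 162, 92, 34, 26, 52, 71, 72, 52, 34, 45, 66, 75, 71, 56, 32, 17, 18, 16, 13, 15, 19, 40, 98, 142, 133, 103]
324 [203, 196, 163, 92, 36, 28, 51, 70, 72, 51, 33, 44, 67, 73, 71, 60, 35, 17, 15, 15, 16, 13, 18, 35, 77, 102, 104, 110]
325 [203, 200, 169, 99, 37, 26, 51, 71, 70, 51, 33, 44, 67, 74, 73, 60, 35, 17, 12, 13, 15, 12, 12, 31, 65, 97, 122, 141]
326 [203, 201, 183, 112, 44, 26, 52, 69, 72, 52, 34, 43, 64, 72, 69, 58, 34, 15, 13, 11, 13, 12, 11, 27, 77, 130, 158, 175]
327
[... 2759 characters left out ...]
, 201, 204, 206, 205, 205, 205]
348 [205, 203, 196, 168, 121, 84, 86, 102, 112, 117, 114, 118, 117, 117, 111, 97, 84, 82, 100, 143, 181, 200, 205, 206, 205, 205, 204, 205]
349 [205, 201, 182, 138, 95, 80, 96, 111, 116, 116, 117, 118, 115, 112, 100, 87, 78, 90, 124, 171, 196, 205, 205, 206, 204, 205, 203, 205]
350 [205, 194, 151, 106, 81, 87, 105, 114, 116, 117, 118, 116, 111, 102, 90, 80, 83, 101, 128, 170, 194, 203, 204, 204, 205, 205, 205, 205]
351 [200, 177, 133, 89, 80, 93, 109, 114, 116, 116, 116, 110, 103, 89, 79, 80, 98, 111, 120, 141, 175, 197, 203, 204, 206, 205, 206, 206]
[ 0.39557807  0.29161733 -0.0187859 ]
-0.02 [331.7 355.5]
0 [331.7 344.6]
0.01 [331.7 339.1]
0.02 [331.7 333.5]
```

The fingertips really end about 30 mm short of the stated TCP: the tip row is 341.5, so about 13 mm up at TCP z = -19 mm. I'll go lower in small steps, watching the force.

```bash

python3 -m pendant '[{"dx":0,"dy":0,"dz":0,"rx":0,"ry":0,"rz":0,"hand":0.03},{"dx":0,"dy":0,"dz":0,"rx":0,"ry":0,"rz":0,"hand":0.03},{"dx":0,"dy":0,"dz":0.004,"rx":0,"ry":0,"rz":0,"hand":0.03},{"dx":0,"dy":0,"dz":0.004,"rx":0,"ry":0,"rz":0,"hand":0.03},{"dx":0,"dy":0,"dz":0,"rx":0,"ry":0,"rz":0,"hand":0.03}]' | grep -E "pos|contact"
python3 -m pendant '[{"dx":0,"dy":0,"dz":0.002,"rx":0,"ry":0,"rz":0,"hand":0.028},{"dx":0,"dy":0,"dz":0,"rx":0,"ry":0,"rz":0,"hand":0.028}]' | grep -E "pos|contact"
python3 -m pendant '[{"dx":0,"dy":0,"dz":0,"rx":0,"ry":0,"rz":0,"hand":0},{"dx":0,"dy":0,"dz":0,"rx":0,"ry":0,"rz":0,"hand":0},{"dx":0,"dy":0,"dz":0,"rx":0,"ry":0,"rz":0,"hand":0},{"dx":0,"dy":0,"dz":0,"rx":0,"ry":0,"rz":0,"hand":0}]' 40
```

```text
position: [0.3948, 0.2912, -0.0278]
contact_force: [-0.3, 0.2, -0.3]
position: [0.3952, 0.2914, -0.0294]
contact_force: [0.3, 0.2, -1.1]
clock: 7.93
position: [0.3955, 0.2915, -0.0289]
ee_rot: [0.0, 0.678, 0.735, 0.0]
contact_force: [-0.3, 0.2, -1.0]
width: 0.0155
gripper_force: 39.0
```

The forceps are gripped (width 15.5 mm, 39 N), so the real tip sits about 31 mm behind the stated TCP. I'll lift, turn to the tray's angle and hover over the dressing cradle.

```bash

python3 -m pendant '[{"dx":0,"dy":0,"dz":-0.03,"rx":0,"ry":0,"rz":0,"hand":0},{"dx":0,"dy":0,"dz":-0.04,"rx":0,"ry":0,"rz":4.6,"hand":0},{"dx":0,"dy":0,"dz":-0.04,"rx":0,"ry":0,"rz":4.6,"hand":0},{"dx":-0.0339,"dy":0.0148,"dz":0,"rx":0,"ry":0,"rz":0,"hand":0},{"dx":-0.0339,"dy":0.0148,"dz":0,"rx":0,"ry":0,"rz":0,"hand":0},{"dx":-0.0339,"dy":0.0148,"dz":0,"rx":0,"ry":0,"rz":0,"hand":0},{"dx":-0.0339,"dy":0.0148,"dz":0,"rx":0,"ry":0,"rz":0,"hand":0},{"dx":-0.0339,"dy":0.0148,"dz":0,"rx":0,"ry":0,"rz":0,"hand":0},{"dx":-0.0339,"dy":0.0148,"dz":0,"rx":0,"ry":0,"rz":0,"hand":0},{"dx":-0.0339,"dy":0.0148,"dz":0,"rx":0,"ry":0,"rz":0,"hand":0},{"dx":0,"dy":0,"dz":0,"rx":0,"ry":0,"rz":0,"hand":0},{"dx":0,"dy":0,"dz":0,"rx":0,"ry":0,"rz":0,"hand":0}]'
python3 - <<'E'
from h import *
d,T=wrist("w4"); print(T)
for n,p in dict(cup=(.4244,.0512,.016),crad=(.4802,.0468,.02),s1=(.4802+.0025,.0468+.032,.02),s2=(.4802-.0025,.0468-.032,.02)).items(): print(n,proj(d,p,T).round(1))
E
```

```text
clock: 8.93
position: [0.4801, 0.0449, 0.0811]
ee_rot: [0.0, 0.737, 0.676, 0.0]
contact_force: [0.9, 0.4, -0.6]
width: 0.0157
gripper_force: 39.3
(array([0.48007748, 0.04491946, 0.08105252]), array([5.16024334e-05, 7.36580908e-01, 6.76349437e-01, 5.70463802e-05]))
cup [235.8 239.1]
crad [317.9 240.3]
s1 [317.5 192.2]
s2 [318.2 284.9]
```

View pics/w4.png

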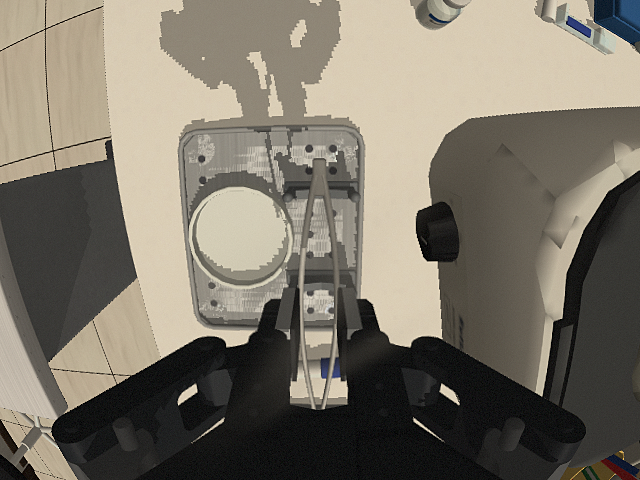

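The wrist view over the dressing tray shows the cup rim centred at about (241,237). The upper saddle posts are at (290,193) and (352,192), and the forceps are held straight between the fingers, at x≈319. I'll turn these into positions.

```bash

python3 - <<'E'
from h import *
d,T=wrist(); 
pl(d,T,cup=((241,237),.016),cupL=((189,237),.016),cupR=((293,237),.016),postL=((290,193),.036),postR=((352,192),.036),mid=((321,192),.036),low=((320,277),.03),tl=((185,128),.009),tr=((362,124),.009),br=((360,322),.009),bl=((197,326),.009),fTop=((319,160),.052),fbot=((319,408),.052))
g=cv2.cvtColor(d["frame"],cv2.COLOR_RGB2GRAY)
for v in (190,194,275,280): print(v,g[v,280:366:2].tolist())
t=manip.get_image("top"); crop(t,290,400,250,360,5,"t5")
E
```

```text
cup [0.4274 0.0536 0.016 ]
cupL [0.3898 0.0568 0.016 ]
cupR [0.4628 0.0507 0.016 ]
postL [0.4657 0.0838 0.036 ]
postR [0.5025 0.0813 0.036 ]
mid [0.4841 0.0828 0.036 ]
low [0.4789 0.0262 0.03  ]
tl [0.3957 0.1317 0.009 ]
tr [0.5143 0.1215 0.009 ]
br [ 0.5053 -0.0221  0.009 ]
bl [ 0.3781 -0.0177  0.009 ]
fTop [0.4846 0.1032 0.052 ]
fbot [ 0.4705 -0.0674  0.052 ]
190 [144, 74, 88, 60, 76, 43, 45, 50, 47, 43, 39, 44, 41, 41, 37, 89, 112, 108, 111, 112, 115, 112, 107, 123, 92, 43, 48, 41, 44, 47, 51, 44, 49, 48, 49, 52, 50, 51, 92, 103, 76, 133, 136]
194 [92, 87, 93, 49, 38, 42, 50, 53, 36, 111, 108, 108, 109, 109, 86, 95, 116, 102, 106, 109, 108, 109, 101, 120, 111, 87, 96, 98, 101, 96, 96, 97, 99, 97, 65, 50, 54, 51, 52, 62, 86, 137, 133]
275 [210, 186, 166, 173, 77, 90, 75, 78, 79, 81, 163, 178, 100, 75, 73, 75, 75, 79, 72, 75, 74, 73, 76, 76, 76, 78, 77, 90, 117, 111, 79, 81, 84, 85, 84, 79, 119, 114, 97, 113, 152, 131, 205]
280 [181, 165, 149, 151, 95, 111, 49, 57, 52, 95, 163, 177, 71, 52, 55, 51, 58, 50, 52, 53, 58, 55, 57, 57, 60, 58, 61, 90, 112, 112, 66, 68, 67, 64, 69, 64, 64, 117, 94, 114, 152, 151, 206]
```

```bash

python3 - <<'E'
from h import *
d,T=wrist(); a=onz(d,(319,160),.112,T);b=onz(d,(319,408),.112,T);print(a,b,(a+b)/2,np.linalg.norm(a-b),T[0])
E
python3 -m pendant '[{"dx":0.005,"dy":0.0015,"dz":0.02,"rx":0,"ry":0,"rz":0,"hand":0},{"dx":0,"dy":0,"dz":0.02,"rx":0,"ry":0,"rz":0,"hand":0},{"dx":0,"dy":0,"dz":0.02,"rx":0,"ry":0,"rz":0,"hand":0},{"dx":0,"dy":0,"dz":0.015,"rx":0,"ry":0,"rz":0,"hand":0},{"dx":0,"dy":0,"dz":0.007,"rx":0,"ry":0,"rz":0,"hand":0},{"dx":0,"dy":0,"dz":0,"rx":0,"ry":0,"rz":0,"hand":0},{"dx":0,"dy":0,"dz":0,"rx":0,"ry":0,"rz":0,"hand":0}]'
```

```text
[0.48426767 0.10930394 0.112     ] [ 0.47469371 -0.01070165  0.112     ] [0.47948069 0.04930115 0.112     ] 0.12038688709982726 [0.47868121 0.04756921 0.08087784]
clock: 9.72
position: [0.4813, 0.0523, -0.0008]
ee_rot: [-0.0, 0.735, 0.678, -0.0]
contact_force: [0.3, 0.4, -0.2]
width: 0.0155
gripper_force: 39.3
```

```bash

python3 -m pendant '[{"dx":-0.003,"dy":0.0005,"dz":0.003,"rx":0,"ry":0,"rz":0,"hand":0},{"dx":0,"dy":0,"dz":0.002,"rx":0,"ry":0,"rz":0,"hand":0},{"dx":0,"dy":0,"dz":0,"rx":0,"ry":0,"rz":0,"hand":0},{"dx":0,"dy":0,"dz":0,"rx":0,"ry":0,"rz":0,"hand":0}]' | grep -E "pos|cont|wid"
python3 -m pendant '[{"dx":0,"dy":0,"dz":0.002,"rx":0,"ry":0,"rz":0,"hand":0},{"dx":0,"dy":0,"dz":0,"rx":0,"ry":0,"rz":0,"hand":0}]' | grep -E "pos|cont|wid"
```

```text
position: [0.482, 0.0484, -0.0055]
contact_force: [0.4, 0.7, -0.4]
width: 0.0155
position: [0.4823, 0.0484, -0.0075]
contact_force: [-0.3, 0.4, 2.9]
width: 0.0157
```

Contact at the expected height (z force 2.9 N). Opening, and rising to look.

```bash

python3 -m pendant '[{"dx":0,"dy":0,"dz":0,"rx":0,"ry":0,"rz":0,"hand":0.024},{"dx":0,"dy":0,"dz":0,"rx":0,"ry":0,"rz":0,"hand":0.026},{"dx":0,"dy":0,"dz":0,"rx":0,"ry":0,"rz":0,"hand":0.026},{"dx":0,"dy":0,"dz":-0.01,"rx":0,"ry":0,"rz":0,"hand":0.026},{"dx":0,"dy":0,"dz":-0.03,"rx":0,"ry":0,"rz":0,"hand":0.026},{"dx":0,"dy":0,"dz":-0.04,"rx":0,"ry":0,"rz":0,"hand":0.04},{"dx":0,"dy":0,"dz":-0.02,"rx":0,"ry":0,"rz":0,"hand":0.04}]'
python3 - <<'E'
from h import *
d,T=wrist("w5"); print(T)
crop(d,150,470,80,340,2.4,"w5c")
for n,p in dict(cr=(.4827,.0503,.025)).items(): print(n,((proj(d,p,T)-[150,80])*2.4).round(1))
E
```

```text
clock: 10.8
position: [0.4832, 0.0485, 0.0952]
ee_rot: [0.001, 0.735, 0.678, 0.001]
contact_force: [1.3, -0.5, 1.1]
width: 0.0399
gripper_force: 0.0
(array([0.48324522, 0.04845158, 0.09518811]), array([0.00144203, 0.73513952, 0.67791287, 0.00139523]))
cr [399.7 375.7]
```

View pics/w5c.png

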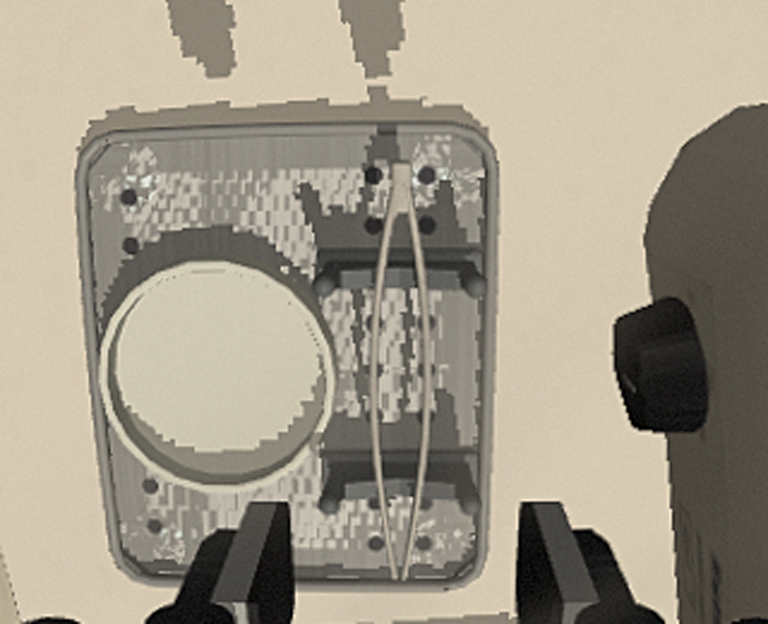

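The forceps lie over both saddles, centred: ends at crop (400,165) and (400,578), posts at rows 283 and 505. Now the syringe.

```bash

python3 - <<'E'
from h import *
d,T=wrist(); C=lambda x,y:(150+x/2.4,80+y/2.4)
pl(d,T,cup=(C(218,373),.016),p1=(C(325,283),.036),p2=(C(475,283),.036),p3=(C(328,505),.036),p4=(C(473,505),.036),fa=(C(400,165),.027),fb=(C(400,578),.027))
E
python3 -m pendant '[{"dx":0,"dy":0,"dz":0,"rx":0,"ry":0,"rz":-3.8,"hand":0.04},{"dx":0.0392,"dy":0.0013,"dz":0,"rx":0,"ry":0,"rz":0,"hand":0.04},{"dx":0.0392,"dy":0.0013,"dz":0,"rx":0,"ry":0,"rz":0,"hand":0.04},{"dx":0.0392,"dy":0.0013,"dz":0,"rx":0,"ry":0,"rz":0,"hand":0.04},{"dx":0.0392,"dy":0.0013,"dz":0,"rx":0,"ry":0,"rz":0,"hand":0.04},{"dx":0.0392,"dy":0.0013,"dz":0,"rx":0,"ry":0,"rz":0,"hand":0.04},{"dx":0.0392,"dy":0.0013,"dz":0,"rx":0,"ry":0,"rz":0,"hand":0.04},{"dx":0,"dy":0,"dz":0,"rx":0,"ry":0,"rz":0,"hand":0.04},{"dx":0,"dy":0,"dz":0,"rx":0,"ry":0,"rz":0,"hand":0.04}]'
python3 - <<'E'
from h import *
d,T=wrist(); h=cv2.cvtColor(d["frame"],cv2.COLOR_RGB2HSV)
m=((h[...,0]>105)&(h[...,0]<130)&(h[...,1]>120)).astype(np.uint8); m[:,400:]=0
n,l,st,c=cv2.connectedComponentsWithStats(m)
for i in range(1,n):
    if st[i,4]>60:
        x,y,w,hh=st[i,:4]; print(st[i],c[i]); pl(d,T,cap_top=((c[i][0],y),.005),cap_mid=(c[i],.007),cap_low=((c[i][0],y+hh),.009))
E
```

```text
cup [0.4308 0.0522 0.016 ]
p1 [0.468  0.0802 0.036 ]
p2 [0.5081 0.0768 0.036 ]
p3 [0.4619 0.0154 0.036 ]
p4 [0.5038 0.0119 0.036 ]
fa [0.4906 0.1095 0.027 ]
fb [ 0.4803 -0.0155  0.027 ]
clock: 11.65
position: [0.4917, 0.285, 0.0903]
ee_rot: [-0.0, 0.711, 0.703, -0.001]
contact_force: [0.2, -0.7, -0.3]
width: 0.04
gripper_force: 0.0
[318 131   9  60 440] [321.91363636 162.07727273]
cap_top [0.495  0.3578 0.005 ]
cap_mid [0.4948 0.3362 0.007 ]
cap_low [0.4946 0.3163 0.009 ]
```

The needle cap puts the syringe axis at x=0.495 with its centre at y≈0.289, as expected. Descending and gripping.

```bash

python3 -m pendant '[{"dx":0,"dy":0.0015,"dz":0.03,"rx":0,"ry":0,"rz":0,"hand":0.04},{"dx":0,"dy":0,"dz":0.03,"rx":0,"ry":0,"rz":0,"hand":0.04},{"dx":0,"dy":0,"dz":0.03,"rx":0,"ry":0,"rz":0,"hand":0.035},{"dx":0,"dy":0,"dz":0.018,"rx":0,"ry":0,"rz":0,"hand":0.03},{"dx":0,"dy":0,"dz":0.008,"rx":0,"ry":0,"rz":0,"hand":0.03},{"dx":0,"dy":0,"dz":0,"rx":0,"ry":0,"rz":0,"hand":0.03},{"dx":0,"dy":0,"dz":0,"rx":0,"ry":0,"rz":0,"hand":0.03}]' 25
python3 -m pendant '[{"dx":0,"dy":0,"dz":0,"rx":0,"ry":0,"rz":0,"hand":0},{"dx":0,"dy":0,"dz":0,"rx":0,"ry":0,"rz":0,"hand":0},{"dx":0,"dy":0,"dz":0,"rx":0,"ry":0,"rz":0,"hand":0},{"dx":0,"dy":0,"dz":0,"rx":0,"ry":0,"rz":0,"hand":0}]' 25
```

```text
clock: 12.28
position: [0.4947, 0.2825, -0.0238]
ee_rot: [0.0, 0.713, 0.701, -0.0]
contact_force: [-0.8, 0.7, 0.4]
width: 0.0301
gripper_force: 0.0
clock: 12.62
position: [0.4956, 0.2838, -0.0226]
ee_rot: [0.001, 0.712, 0.702, 0.001]
contact_force: [-0.1, -2.4, 3.3]
width: 0.0137
gripper_force: 25.9
```

Width 13.7 mm is less than the barrel's 15, so the pads grip above the axis. I'll regrip 5 mm lower.

```bash

python3 -m pendant '[{"dx":0,"dy":0,"dz":0,"rx":0,"ry":0,"rz":0,"hand":0.025},{"dx":0,"dy":0,"dz":0,"rx":0,"ry":0,"rz":0,"hand":0.025},{"dx":0,"dy":0,"dz":0.005,"rx":0,"ry":0,"rz":0,"hand":0.025},{"dx":0,"dy":0,"dz":0,"rx":0,"ry":0,"rz":0,"hand":0.025},{"dx":0,"dy":0,"dz":0,"rx":0,"ry":0,"rz":0,"hand":0},{"dx":0,"dy":0,"dz":0,"rx":0,"ry":0,"rz":0,"hand":0},{"dx":0,"dy":0,"dz":0,"rx":0,"ry":0,"rz":0,"hand":0},{"dx":0,"dy":0,"dz":0,"rx":0,"ry":0,"rz":0,"hand":0}]' 25
```

```text
clock: 13.28
position: [0.4944, 0.2835, -0.029]
ee_rot: [0.0, 0.712, 0.702, -0.0]
contact_force: [-1.0, -0.6, -0.5]
width: 0.0139
gripper_force: 26.9
```

```bash

python3 -m pendant '[{"dx":0,"dy":0,"dz":-0.03,"rx":0,"ry":0,"rz":0,"hand":0},{"dx":0,"dy":-0.015,"dz":-0.03,"rx":0,"ry":0,"rz":4.7,"hand":0},{"dx":0,"dy":-0.015,"dz":-0.03,"rx":0,"ry":0,"rz":0,"hand":0},{"dx":0,"dy":-0.015,"dz":-0.03,"rx":0,"ry":0,"rz":0,"hand":0},{"dx":-0.039,"dy":0,"dz":0,"rx":0,"ry":0,"rz":0,"hand":0},{"dx":-0.039,"dy":0,"dz":0,"rx":0,"ry":0,"rz":0,"hand":0},{"dx":-0.039,"dy":0,"dz":0,"rx":0,"ry":0,"rz":0,"hand":0},{"dx":-0.039,"dy":0,"dz":0,"rx":0,"ry":0,"rz":0,"hand":0},{"dx":-0.039,"dy":0,"dz":0,"rx":0,"ry":0,"rz":0,"hand":0},{"dx":-0.039,"dy":0,"dz":0,"rx":0,"ry":0,"rz":0,"hand":0},{"dx":-0.039,"dy":0,"dz":0,"rx":0,"ry":0,"rz":0,"hand":0},{"dx":-0.039,"dy":0,"dz":0,"rx":0,"ry":0,"rz":0,"hand":0}]' | grep -E "pos|wid|grip"
python3 -m pendant '[{"dx":-0.0266,"dy":0.0115,"dz":0,"rx":0,"ry":0,"rz":0,"hand":0},{"dx":-0.0266,"dy":0.0115,"dz":0,"rx":0,"ry":0,"rz":0,"hand":0},{"dx":-0.0266,"dy":0.0115,"dz":0,"rx":0,"ry":0,"rz":0,"hand":0},{"dx":-0.0266,"dy":0.0115,"dz":0,"rx":0,"ry":0,"rz":0,"hand":0},{"dx":-0.0266,"dy":0.0115,"dz":0,"rx":0,"ry":0,"rz":0,"hand":0},{"dx":-0.0266,"dy":0.0115,"dz":0,"rx":0,"ry":0,"rz":0,"hand":0},{"dx":0,"dy":0,"dz":0,"rx":0,"ry":0,"rz":0,"hand":0},{"dx":0,"dy":0,"dz":0,"rx":0,"ry":0,"rz":0,"hand":0},{"dx":0,"dy":0,"dz":0,"rx":0,"ry":0,"rz":0,"hand":0}]'
python3 - <<'E'
from h import *
d,T=wrist(); print(T)
crop(d,150,470,80,400,1.8,"w6c")
E
```

```text
position: [0.419, -0.0255, 0.0914]
width: 0.0137
gripper_force: 27.0
clock: 15.03
position: [0.4719, -0.1887, 0.0908]
ee_rot: [-0.001, 0.741, 0.672, -0.0]
contact_force: [-0.6, -0.3, -0.5]
width: 0.0136
gripper_force: 27.0
(array([ 0.47191705, -0.18870959,  0.09078535]), array([-8.75232402e-04,  7.40620040e-01,  6.71923495e-01, -8.33078560e-05]))
```

View pics/w6c.png

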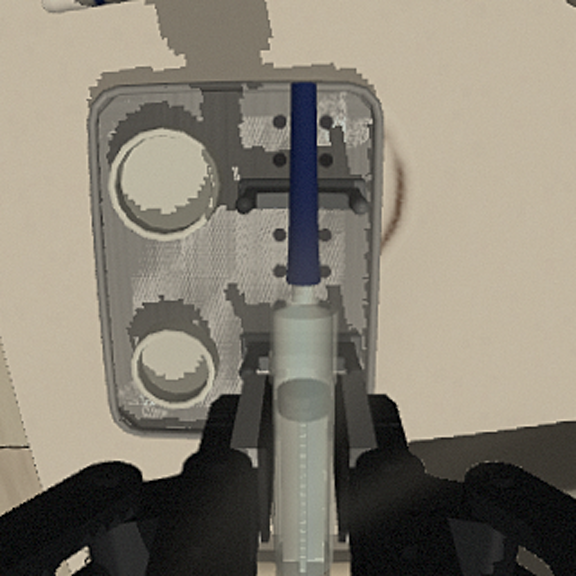

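The wrist view over the test tray, in crop pixels: wide cup (163,184), narrow cup (173,369), upper saddle posts (245,200) and (360,200). The syringe points to (303,85), aligned with the cradle.

```bash

python3 - <<'E'
from h import *
d,T=wrist(); C=lambda x,y:(150+x/1.8,80+y/1.8)
pl(d,T,wide=(C(163,184),.016),narrow=(C(173,369),.016),p1=(C(245,200),.036),p2=(C(360,200),.036),tip=(C(303,83),.13),capend=(C(303,285),.13),tl=(C(93,90),.009),tr=(C(380,90),.009),bl=(C(120,430),.009))
c,s=np.cos(np.radians(-5.5)),np.sin(np.radians(-5.5)); Rz=np.array([[c,-s],[s,c]])
w=onz(d,C(163,184),.016,T)[:2]; n=onz(d,C(173,369),.016,T)[:2]; p=(onz(d,C(245,200),.036,T)+onz(d,C(360,200),.036,T))[:2]/2
print("yaw",np.degrees(np.arctan2(-(w-n)[0],(w-n)[1])),np.linalg.norm(w-n))
for q,o in ((w,(-.026,.037)),(n,(-.026,-.039)),(p,(.027,.032))): print("origin",q-Rz@o)
O=np.mean([w-Rz@(-.026,.037),n-Rz@(-.026,-.039)],0); print("cradle",O+Rz@(.027,0),T[0])
E
```

```text
wide [ 0.4229 -0.1442  0.016 ]
narrow [ 0.4153 -0.2197  0.016 ]
p1 [ 0.4555 -0.1507  0.036 ]
p2 [ 0.4951 -0.1545  0.036 ]
tip [ 0.4794 -0.1138  0.13  ]
capend [ 0.4754 -0.1553  0.13  ]
tl [ 0.398  -0.1046  0.009 ]
tr [ 0.508  -0.1174  0.009 ]
bl [ 0.384  -0.2504  0.009 ]
yaw -5.739815958367603 0.07589668630726638
origin [ 0.44526141 -0.18355155]
origin [ 0.44495517 -0.1834176 ]
origin [ 0.44533464 -0.1818466 ]
cradle [ 0.47198399 -0.18607241] [ 0.4718256  -0.18824842  0.09085371]
```

```bash

python3 -m pendant '[{"dx":-0.003,"dy":0,"dz":0.03,"rx":0,"ry":0,"rz":0,"hand":0},{"dx":0,"dy":0,"dz":0.03,"rx":0,"ry":0,"rz":0,"hand":0},{"dx":0,"dy":0,"dz":0.025,"rx":0,"ry":0,"rz":0,"hand":0},{"dx":0,"dy":0,"dz":0.012,"rx":0,"ry":0,"rz":0,"hand":0},{"dx":0,"dy":0,"dz":0,"rx":0,"ry":0,"rz":0,"hand":0},{"dx":0,"dy":0,"dz":0,"rx":0,"ry":0,"rz":0,"hand":0}]' | grep -E "pos|cont"
python3 -m pendant '[{"dx":0,"dy":0,"dz":0.002,"rx":0,"ry":0,"rz":0,"hand":0},{"dx":0,"dy":0,"dz":0,"rx":0,"ry":0,"rz":0,"hand":0}]' | grep -E "pos|cont"
python3 -m pendant '[{"dx":0,"dy":0,"dz":0.002,"rx":0,"ry":0,"rz":0,"hand":0},{"dx":0,"dy":0,"dz":0,"rx":0,"ry":0,"rz":0,"hand":0}]' | grep -E "pos|cont"
```

```text
position: [0.4719, -0.1912, -0.0061]
contact_force: [-0.1, -0.2, -0.1]
position: [0.4733, -0.1925, -0.0068]
contact_force: [-0.1, -0.4, 0.2]
position: [0.4728, -0.1926, -0.0093]
contact_force: [-0.5, 0.4, -0.2]
```

```bash

python3 -m pendant '[{"dx":0,"dy":0,"dz":0.002,"rx":0,"ry":0,"rz":0,"hand":0},{"dx":0,"dy":0,"dz":0,"rx":0,"ry":0,"rz":0,"hand":0}]' | grep -E "pos|cont"
python3 -m pendant '[{"dx":0,"dy":0,"dz":0.001,"rx":0,"ry":0,"rz":0,"hand":0},{"dx":0,"dy":0,"dz":0,"rx":0,"ry":0,"rz":0,"hand":0}]' | grep -E "pos|cont"
```

```text
position: [0.4729, -0.1927, -0.0116]
contact_force: [0.4, 0.1, 2.9]
position: [0.473, -0.1927, -0.0118]
contact_force: [-1.7, 1.2, 7.9]
```

Contact on the saddles. Opening, rising, then checking the syringe by its blue cap.

```bash

python3 -m pendant '[{"dx":0,"dy":0,"dz":0,"rx":0,"ry":0,"rz":0,"hand":0.022},{"dx":0,"dy":0,"dz":0,"rx":0,"ry":0,"rz":0,"hand":0.025},{"dx":0,"dy":0,"dz":0,"rx":0,"ry":0,"rz":0,"hand":0.025},{"dx":0,"dy":0,"dz":-0.01,"rx":0,"ry":0,"rz":0,"hand":0.025},{"dx":0,"dy":0,"dz":-0.03,"rx":0,"ry":0,"rz":0,"hand":0.025},{"dx":0,"dy":0,"dz":-0.04,"rx":0,"ry":0,"rz":0,"hand":0.06},{"dx":0,"dy":0,"dz":-0.04,"rx":0,"ry":0,"rz":0,"hand":0.085},{"dx":0,"dy":0,"dz":-0.04,"rx":0,"ry":0,"rz":0,"hand":0.085},{"dx":0,"dy":0,"dz":0,"rx":0,"ry":0,"rz":0,"hand":0.085},{"dx":0,"dy":0,"dz":0,"rx":0,"ry":0,"rz":0,"hand":0.085}]'
python3 - <<'E'
from h import *
d,T=wrist(); print(T[0]); crop(d,190,430,100,340,2.4,"w7c")
h=cv2.cvtColor(d["frame"],cv2.COLOR_RGB2HSV)
m=((h[...,0]>105)&(h[...,0]<130)&(h[...,1]>120)).astype(np.uint8)
n,l,st,c=cv2.connectedComponentsWithStats(m)
for i in range(1,n):
    if st[i,4]>60:
        x,y,w,hh=st[i,:4]; print(st[i],c[i]); pl(d,T,cap_top=((c[i][0],y),.026),cap_mid=(c[i],.026),cap_low=((c[i][0],y+hh),.026))
E
```

```text
clock: 17.13
position: [0.4741, -0.1933, 0.1503]
ee_rot: [0.003, 0.74, 0.672, 0.001]
contact_force: [-0.4, 0.0, -1.1]
width: 0.0834
gripper_force: 0.0
[ 0.47413511 -0.1933331   0.15034092]
[ 300   53   57   22 1018] [327.9675835   63.50392927]
cap_top [ 0.4957 -0.059   0.026 ]
cap_mid [ 0.4949 -0.0676  0.026 ]
cap_low [ 0.494  -0.0771  0.026 ]
[310 128   9  51 315] [314.59047619 155.39365079]
cap_top [ 0.4794 -0.1186  0.026 ]
cap_mid [ 0.4772 -0.1405  0.026 ]
cap_low [ 0.4754 -0.1595  0.026 ]
```

View pics/w7c.png

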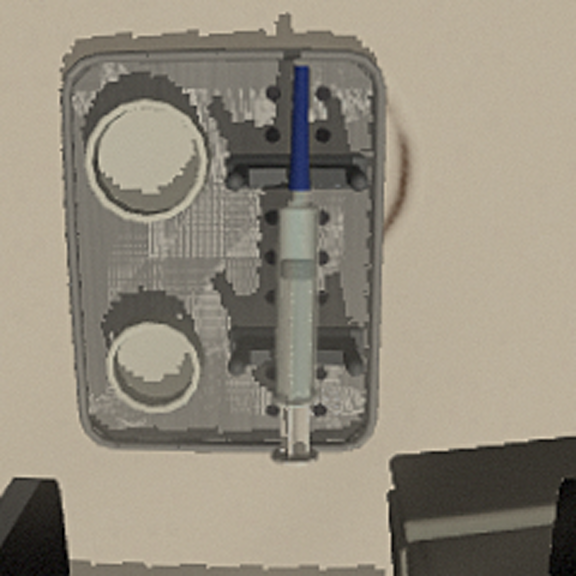

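The syringe lies over both saddles, from crop (302,66) to (295,458), with posts at rows 180 and 365. It's within about 2 mm of centre. Next the gauze, with the hand turned to yaw 180 so the fingers close along y.

```bash

python3 -m pendant '[{"dx":0,"dy":0,"dz":0,"rx":0,"ry":0,"rz":-7.16,"hand":0.085},{"dx":0,"dy":0,"dz":0,"rx":0,"ry":0,"rz":-7.16,"hand":0.085},{"dx":0,"dy":0,"dz":0,"rx":0,"ry":0,"rz":-7.16,"hand":0.085},{"dx":0,"dy":0,"dz":0,"rx":0,"ry":0,"rz":-7.16,"hand":0.085},{"dx":0,"dy":0,"dz":0,"rx":0,"ry":0,"rz":-7.16,"hand":0.085},{"dx":0,"dy":0,"dz":0,"rx":0,"ry":0,"rz":-7.16,"hand":0.085},{"dx":0,"dy":0,"dz":0,"rx":0,"ry":0,"rz":-7.16,"hand":0.085},{"dx":0,"dy":0,"dz":0,"rx":0,"ry":0,"rz":-7.16,"hand":0.085},{"dx":0,"dy":0,"dz":0,"rx":0,"ry":0,"rz":-7.16,"hand":0.085},{"dx":0,"dy":0,"dz":0,"rx":0,"ry":0,"rz":-7.16,"hand":0.085},{"dx":0,"dy":0,"dz":0,"rx":0,"ry":0,"rz":-7.16,"hand":0.085},{"dx":0,"dy":0,"dz":0,"rx":0,"ry":0,"rz":-7.16,"hand":0.085}]' | grep -E "pos|ee"
python3 -m pendant '[{"dx":0,"dy":0,"dz":0,"rx":0,"ry":0,"rz":-4.85,"hand":0.085},{"dx":0,"dy":0,"dz":0,"rx":0,"ry":0,"rz":-4.85,"hand":0.085},{"dx":0.003,"dy":0.0394,"dz":0,"rx":0,"ry":0,"rz":0,"hand":0.085},{"dx":0.003,"dy":0.0394,"dz":0,"rx":0,"ry":0,"rz":0,"hand":0.085},{"dx":0.003,"dy":0.0394,"dz":0,"rx":0,"ry":0,"rz":0,"hand":0.085},{"dx":0.003,"dy":0.0394,"dz":0,"rx":0,"ry":0,"rz":0,"hand":0.085},{"dx":0.003,"dy":0.0394,"dz":0,"rx":0,"ry":0,"rz":0,"hand":0.085},{"dx":0.003,"dy":0.0394,"dz":0,"rx":0,"ry":0,"rz":0,"hand":0.085},{"dx":0.003,"dy":0.0394,"dz":0,"rx":0,"ry":0,"rz":0,"hand":0.085},{"dx":0.003,"dy":0.0394,"dz":0,"rx":0,"ry":0,"rz":0,"hand":0.085},{"dx":0.003,"dy":0.0394,"dz":0,"rx":0,"ry":0,"rz":0,"hand":0.085},{"dx":0.003,"dy":0.0394,"dz":0,"rx":0,"ry":0,"rz":0,"hand":0.085}]' | grep -E "pos|ee"
python3 -m pendant '[{"dx":0,"dy":0.0394,"dz":0,"rx":0,"ry":0,"rz":0,"hand":0.085},{"dx":0,"dy":0.0394,"dz":0,"rx":0,"ry":0,"rz":0,"hand":0.085},{"dx":0,"dy":0.0394,"dz":0,"rx":0,"ry":0,"rz":0,"hand":0.085},{"dx":0,"dy":0.0394,"dz":0,"rx":0,"ry":0,"rz":0,"hand":0.085},{"dx":-0.033,"dy":0,"dz":0,"rx":0,"ry":0,"rz":0,"hand":0.085},{"dx":-0.033,"dy":0,"dz":0,"rx":0,"ry":0,"rz":0,"hand":0.085},{"dx":-0.033,"dy":0,"dz":0,"rx":0,"ry":0,"rz":0,"hand":0.085},{"dx":-0.033,"dy":0,"dz":0,"rx":0,"ry":0,"rz":0,"hand":0.085},{"dx":0,"dy":0,"dz":0,"rx":0,"ry":0,"rz":0,"hand":0.085},{"dx":0,"dy":0,"dz":0,"rx":0,"ry":0,"rz":0,"hand":0.085},{"dx":0,"dy":0,"dz":0,"rx":0,"ry":0,"rz":0,"hand":0.085}]'
python3 - <<'E'
from h import *
d,T=wrist("w8"); print(T)
print(proj(d,(.5755,.358,.061),T),proj(d,(.5755,.358,0),T),proj(d,(.628,.276,.075),T),proj(d,(.574,.198,.054),T))
E
```

```text
position: [0.4708, -0.1915, 0.1449]
ee_rot: [-0.002, 0.081, 0.997, 0.001]
position: [0.4396, 0.2029, 0.1451]
ee_rot: [-0.002, -0.001, 1.0, -0.001]
clock: 20.1
position: [0.5719, 0.3586, 0.1447]
ee_rot: [-0.002, -0.001, 1.0, -0.001]
contact_force: [-0.3, 0.2, -0.6]
width: 0.085
gripper_force: 0.0
(array([0.57192868, 0.35858686, 0.14466067]), array([-2.49386912e-03, -5.22893448e-04,  9.99996207e-01, -1.04588239e-03]))
[317.69119892 238.83609075] [317.93001323 219.296467  ] [209.3327384  310.39871605] [121.95085932 234.37129483]
```

View pics/w8.png

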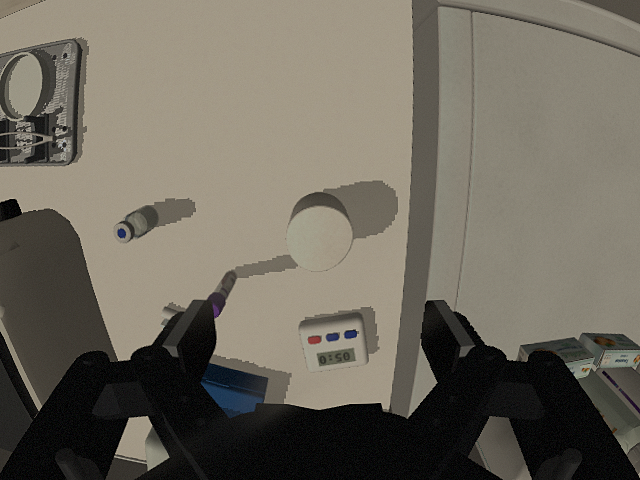

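Gauze top disc at (319.5,238), against a prediction of (318,239). Vial cap at (123,232), also as predicted. Going down for the gauze.

```bash

python3 -m pendant '[{"dx":-0.004,"dy":0.0005,"dz":0.035,"rx":0,"ry":0,"rz":0,"hand":0.085},{"dx":0,"dy":0,"dz":0.035,"rx":0,"ry":0,"rz":0,"hand":0.085},{"dx":0,"dy":0,"dz":0.035,"rx":0,"ry":0,"rz":0,"hand":0.085},{"dx":0,"dy":0,"dz":0.025,"rx":0,"ry":0,"rz":0,"hand":0.085},{"dx":0,"dy":0,"dz":0.012,"rx":0,"ry":0,"rz":0,"hand":0.085},{"dx":0,"dy":0,"dz":0,"rx":0,"ry":0,"rz":0,"hand":0.085},{"dx":0,"dy":0,"dz":0,"rx":0,"ry":0,"rz":0,"hand":0.085}]' | grep -E "pos|cont"
python3 -m pendant '[{"dx":0,"dy":0,"dz":0,"rx":0,"ry":0,"rz":0,"hand":0.02},{"dx":0,"dy":0,"dz":0,"rx":0,"ry":0,"rz":0,"hand":0.02},{"dx":0,"dy":0,"dz":0,"rx":0,"ry":0,"rz":0,"hand":0.02},{"dx":0,"dy":0,"dz":0,"rx":0,"ry":0,"rz":0,"hand":0.02},{"dx":0,"dy":0,"dz":0,"rx":0,"ry":0,"rz":0,"hand":0.02}]' 40
```

```text
position: [0.5772, 0.3601, 0.0056]
contact_force: [0.2, 0.6, 0.7]
clock: 21.15
position: [0.5792, 0.3606, 0.0076]
ee_rot: [0.002, -0.001, 1.0, 0.001]
contact_force: [-0.3, 0.1, 5.5]
width: 0.051
gripper_force: 42.0
```

```bash

python3 -m pendant '[{"dx":0,"dy":0,"dz":-0.02,"rx":0,"ry":0,"rz":0,"hand":0.02},{"dx":0,"dy":0,"dz":-0.04,"rx":0,"ry":0,"rz":0,"hand":0.02},{"dx":0.03,"dy":-0.02,"dz":-0.02,"rx":0,"ry":0,"rz":0,"hand":0.02},{"dx":0.03,"dy":-0.026,"dz":0,"rx":0,"ry":0,"rz":0,"hand":0.02},{"dx":0.03,"dy":-0.026,"dz":0,"rx":0,"ry":0,"rz":0,"hand":0.02},{"dx":0.03,"dy":-0.026,"dz":0,"rx":0,"ry":0,"rz":0,"hand":0.02},{"dx":0.03,"dy":-0.027,"dz":0,"rx":0,"ry":0,"rz":0,"hand":0.02},{"dx":0,"dy":-0.0364,"dz":0,"rx":0,"ry":0,"rz":0,"hand":0.02},{"dx":0,"dy":-0.0364,"dz":0,"rx":0,"ry":0,"rz":0,"hand":0.02},{"dx":0,"dy":-0.0364,"dz":0,"rx":0,"ry":0,"rz":0,"hand":0.02},{"dx":0,"dy":-0.0364,"dz":0,"rx":0,"ry":0,"rz":0,"hand":0.02},{"dx":0,"dy":-0.0364,"dz":0,"rx":0,"ry":0,"rz":0,"hand":0.02}]' | grep -E "pos|wid"
python3 -m pendant '[{"dx":0,"dy":0,"dz":0,"rx":0,"ry":0,"rz":0,"hand":0.02},{"dx":0,"dy":0,"dz":0,"rx":0,"ry":0,"rz":0,"hand":0.02},{"dx":0,"dy":0,"dz":0,"rx":0,"ry":0,"rz":0,"hand":0.02}]'
python3 - <<'E'
from h import *
s=manip.get_image("scene"); t=manip.get_image("top"); d,T=wrist(); print(T)
canv=np.zeros((540,800,3),np.uint8)
canv[:270,:]=cv2.resize(s["frame"][170:305,250:650 if 0 else 640],(800,270)) if 0 else 0
a=cv2.resize(d["frame"][40:440,100:560],(460,400)); b=cv2.resize(s["frame"][190:310,300:440],(340,292),interpolation=cv2.INTER_CUBIC)
c=np.zeros((540,800,3),np.uint8); c[:400,:460]=a; c[:292,460:]=b
cv2.imwrite("pics/comb9.png",c[:,:,::-1])
E
```

```text
position: [0.4281, 0.0512, 0.086]
width: 0.0505
clock: 22.4
position: [0.4284, 0.0527, 0.0855]
ee_rot: [0.001, -0.0, 1.0, 0.0]
contact_force: [-0.1, -0.7, -0.1]
width: 0.0509
gripper_force: 41.9
(array([0.42812533, 0.05362759, 0.08529805]), array([ 2.18175212e-04, -1.29230826e-03,  9.99999125e-01,  1.78423405e-04]))
```

```bash

python3 -m pendant '[{"dx":0,"dy":0,"dz":0.03,"rx":0,"ry":0,"rz":0,"hand":0.02},{"dx":0,"dy":0,"dz":0.026,"rx":0,"ry":0,"rz":0,"hand":0.02},{"dx":0,"dy":0,"dz":0,"rx":0,"ry":0,"rz":0,"hand":0.02},{"dx":0,"dy":0,"dz":0,"rx":0,"ry":0,"rz":0,"hand":0.02}]' | grep -E "pos|cont"
python3 -m pendant '[{"dx":0,"dy":0,"dz":0.006,"rx":0,"ry":0,"rz":0,"hand":0.02},{"dx":0,"dy":0,"dz":0.005,"rx":0,"ry":0,"rz":0,"hand":0.02},{"dx":0,"dy":0,"dz":0,"rx":0,"ry":0,"rz":0,"hand":0.02},{"dx":0,"dy":0,"dz":0,"rx":0,"ry":0,"rz":0,"hand":0.02}]' | grep -E "pos|cont"
python3 -m pendant '[{"dx":0,"dy":0,"dz":0.003,"rx":0,"ry":0,"rz":0,"hand":0.02},{"dx":0,"dy":0,"dz":0,"rx":0,"ry":0,"rz":0,"hand":0.02},{"dx":0,"dy":0,"dz":0,"rx":0,"ry":0,"rz":0,"hand":0.02}]' | grep -E "pos|cont"
```

```text
position: [0.4267, 0.0537, 0.0283]
contact_force: [-0.0, -0.3, 0.1]
position: [0.4284, 0.0527, 0.0185]
contact_force: [-0.5, 0.6, -0.2]
position: [0.4281, 0.0526, 0.0152]
contact_force: [0.9, -0.3, 0.2]
```

```bash

python3 -m pendant '[{"dx":0,"dy":0,"dz":0.002,"rx":0,"ry":0,"rz":0,"hand":0.02},{"dx":0,"dy":0,"dz":0,"rx":0,"ry":0,"rz":0,"hand":0.02},{"dx":0,"dy":0,"dz":0,"rx":0,"ry":0,"rz":0,"hand":0.02}]' | grep -E "pos|cont"
python3 -m pendant '[{"dx":0,"dy":0,"dz":0.002,"rx":0,"ry":0,"rz":0,"hand":0.02},{"dx":0,"dy":0,"dz":0,"rx":0,"ry":0,"rz":0,"hand":0.02},{"dx":0,"dy":0,"dz":0,"rx":0,"ry":0,"rz":0,"hand":0.02}]' | grep -E "pos|cont"
```

```text
position: [0.4284, 0.0525, 0.0136]
contact_force: [-1.1, -0.7, 4.6]
position: [0.4285, 0.0525, 0.0134]
contact_force: [-5.7, -0.2, 24.7]
```

```bash

python3 -m pendant '[{"dx":0,"dy":0,"dz":-0.002,"rx":0,"ry":0,"rz":0,"hand":0.02},{"dx":0,"dy":0,"dz":0,"rx":0,"ry":0,"rz":0,"hand":0.07},{"dx":0,"dy":0,"dz":0,"rx":0,"ry":0,"rz":0,"hand":0.07},{"dx":0,"dy":0,"dz":0,"rx":0,"ry":0,"rz":0,"hand":0.07},{"dx":0,"dy":0,"dz":-0.01,"rx":0,"ry":0,"rz":0,"hand":0.07},{"dx":0,"dy":0,"dz":-0.04,"rx":0,"ry":0,"rz":0,"hand":0.07},{"dx":0,"dy":0,"dz":-0.04,"rx":0,"ry":0,"rz":0,"hand":0.07},{"dx":0,"dy":0,"dz":-0.04,"rx":0,"ry":0,"rz":0,"hand":0.07},{"dx":0,"dy":0,"dz":0,"rx":0,"ry":0,"rz":0,"hand":0.05},{"dx":0,"dy":0,"dz":0,"rx":0,"ry":0,"rz":0,"hand":0.05}]'
python3 - <<'E'
from h import *
d,T=wrist("w10")
t=manip.get_image("top"); 
T8=(np.array([.57193,.35859,.14466]),np.array([-2.494e-3,-5.2e-4,.99999,-1.046e-3]))
pl(d,T8,vial=((123,232),.054),tube_cap=((217,305),.07),tube_base=((233,270),.0))
print(T)
# gauze blob near cup in wrist view
print(proj(d,(.427,.0535,.067),T),proj(d,(.427,.0535,.016),T))
hsv=cv2.cvtColor(d["frame"],cv2.COLOR_RGB2HSV); c=proj(d,(.427,.0535,.067),T).astype(int)
print(hsv[c[1],c[0]-80:c[0]+80:5,2].tolist()); print(hsv[c[1]-80:c[1]+80:5,c[0],2].tolist())
print(hsv[c[1],c[0]-80:c[0]+80:5,1].tolist())
E
```

```text
clock: 24.8
position: [0.4299, 0.0526, 0.1451]
ee_rot: [0.003, -0.001, 1.0, -0.0]
contact_force: [-0.1, 0.1, -1.0]
width: 0.0502
gripper_force: 0.0
vial [0.572  0.1994 0.054 ]
tube_cap [0.6257 0.2811 0.07  ]
tube_base [0.6239 0.2786 0.    ]
(array([0.42992015, 0.05258445, 0.14505402]), array([ 2.66659381e-03, -7.33733306e-04,  9.99996165e-01, -1.47203312e-04]))
[319.61211031 231.13326904] [319.40856407 214.51450503]
[133, 127, 127, 138, 153, 170, 145, 128, 186, 140, 185, 185, 185, 184, 190, 187, 185, 185, 186, 186, 188, 186, 184, 125, 100, 170, 158, 161, 147, 148, 135, 137]
[189, 189, 106, 101, 193, 185, 124, 74, 84, 193, 191, 187, 190, 187, 188, 189, 185, 184, 186, 186, 182, 188, 190, 153, 62, 145, 150, 101, 129, 94, 130, 185]
[25, 30, 24, 28, 23, 29, 25, 30, 37, 42, 34, 33, 32, 37, 38, 34, 40, 45, 42, 42, 45, 47, 46, 31, 31, 29, 29, 27, 31, 28, 25, 30]
```

The gauze disc sits where it should over the cup. Next is the vial, at (0.5725,0.1988). The centrifuge's side is at y=0.13, so I'll turn to yaw 90 to keep the fingers' width away from it.

```bash

python3 -m pendant '[{"dx":0,"dy":0.03,"dz":0,"rx":0,"ry":0,"rz":0,"hand":0.05},{"dx":0,"dy":0.03,"dz":0,"rx":0,"ry":0,"rz":4.08,"hand":0.05},{"dx":0,"dy":0,"dz":0,"rx":0,"ry":0,"rz":7.16,"hand":0.05},{"dx":0,"dy":0,"dz":0,"rx":0,"ry":0,"rz":7.16,"hand":0.05},{"dx":0,"dy":0,"dz":0,"rx":0,"ry":0,"rz":7.16,"hand":0.05},{"dx":0,"dy":0,"dz":0,"rx":0,"ry":0,"rz":7.16,"hand":0.05},{"dx":0,"dy":0,"dz":0,"rx":0,"ry":0,"rz":7.16,"hand":0.05},{"dx":0,"dy":0,"dz":0,"rx":0,"ry":0,"rz":7.16,"hand":0.05},{"dx":0,"dy":0,"dz":0,"rx":0,"ry":0,"rz":7.16,"hand":0.05},{"dx":0,"dy":0,"dz":0,"rx":0,"ry":0,"rz":7.16,"hand":0.05},{"dx":0,"dy":0,"dz":0,"rx":0,"ry":0,"rz":7.16,"hand":0.05},{"dx":0,"dy":0,"dz":0,"rx":0,"ry":0,"rz":7.16,"hand":0.05}]' | grep -E "pos|ee"
python3 -m pendant '[{"dx":0,"dy":0,"dz":0,"rx":0,"ry":0,"rz":7.16,"hand":0.05},{"dx":0,"dy":0,"dz":0,"rx":0,"ry":0,"rz":7.16,"hand":0.05},{"dx":0.04,"dy":0,"dz":0,"rx":0,"ry":0,"rz":0,"hand":0.05},{"dx":0.04,"dy":0,"dz":0,"rx":0,"ry":0,"rz":0,"hand":0.05},{"dx":0.006,"dy":0.036,"dz":0,"rx":0,"ry":0,"rz":0,"hand":0.05},{"dx":0,"dy":0.036,"dz":0,"rx":0,"ry":0,"rz":0,"hand":0.05},{"dx":0,"dy":0.036,"dz":0,"rx":0,"ry":0,"rz":0,"hand":0.05},{"dx":0,"dy":0.036,"dz":0,"rx":0,"ry":0,"rz":0,"hand":0.05},{"dx":0,"dy":0,"dz":0,"rx":0,"ry":0,"rz":0,"hand":0.05},{"dx":0,"dy":0,"dz":0,"rx":0,"ry":0,"rz":0,"hand":0.05},{"dx":0,"dy":0,"dz":0,"rx":0,"ry":0,"rz":0,"hand":0.05}]'
python3 - <<'E'
from h import *
d,T=wrist("w11"); print(T)
def blobs(d,T,lo,hi,z,smin=90,amin=25):
    h=cv2.cvtColor(d["frame"],cv2.COLOR_RGB2HSV)
    m=((h[...,0]>lo)&(h[...,0]<hi)&(h[...,1]>smin)).astype(np.uint8)
    n,l,st,c=cv2.connectedComponentsWithStats(m)
    for i in range(1,n):
        if st[i,4]>amin: print(st[i],c[i].round(1),onz(d,c[i],z,T).round(4))
blobs(d,T,105,130,.054); print(); blobs(d,T,131,160,.075)
print(proj(d,(.5725,.1988,.054),T),proj(d,(.626,.279,.075),T))
E
```

```text
position: [0.4263, 0.1124, 0.1407]
ee_rot: [-0.002, 0.615, 0.788, -0.002]
clock: 26.82
position: [0.57, 0.1984, 0.1404]
ee_rot: [-0.002, 0.707, 0.707, -0.002]
contact_force: [-0.8, 0.9, -0.4]
width: 0.0499
gripper_force: 0.0
(array([0.56996511, 0.1984193 , 0.14044525]), array([-0.00165361,  0.70672138,  0.70748577, -0.00245889]))
[449   0   9   7  50] [453.4   2.4] [0.6672 0.3726 0.054 ]
[452  12  11  13 104] [456.9  18.2] [0.6695 0.3601 0.054 ]
[512 105  32  21 221] [526.4 114.1] [0.728  0.2933 0.054 ]
[561 118  16  12  38] [567.9 123.9] [0.7701 0.2906 0.054 ]
[493 123  48  70 746] [514.6 156.1] [0.7191 0.2599 0.054 ]
[541 124  27  29 144] [552.3 139. ] [0.7544 0.2765 0.054 ]
[560 135  21  35 118] [570.4 153.1] [0.7748 0.2671 0.054 ]
[551 152  11  11  31] [556.2 156.8] [0.7598 0.2626 0.054 ]
[543 170  11   8  27] [547.6 173.9] [0.7523 0.2483 0.054 ]
[541 174  20  21  84] [550.2 184. ] [0.7561 0.2403 0.054 ]
[518 178  15  12  49] [523.9 183.4] [0.7299 0.2392 0.054 ]
[487 187  28  26 198] [499.4 199.1] [0.7087 0.2258 0.054 ]
[452 208  26  16 210] [464.8 215.5] [0.6801 0.2123 0.054 ]

[394 114  25  21 433] [406.  124.5] [0.6261 0.2769 0.075 ]
[322.20547753 231.96839092] [405.91466071 121.23570753]
```

```bash

python3 - <<'E'
import cv2,numpy as np
from h import *
f=cv2.imread("pics/w11.png"); h=cv2.cvtColor(f,cv2.COLOR_BGR2HSV)
m=((h[...,0]>100)&(h[...,0]<135)&(h[...,1]>60)).astype(np.uint8); m[:, :260]=0; m[:,390:]=0
n,l,st,c=cv2.connectedComponentsWithStats(m)
d=manip.get_image("wrist"); s=manip.get_state(); T=(s["position"],s["ee_rot"]); print(T[0])
for i in range(1,n):
    if st[i,4]>8: print(st[i],c[i].round(1),onz(d,c[i],.054,T).round(4))
E
```

```text
[0.56982063 0.19863886 0.14180282]
[318 230  11   9  80] [322.8 234.1] [0.573  0.1971 0.054 ]
[353 408   5   5   9] [355.1 409.9] [0.6043 0.0269 0.054 ]
[370 448   5   4   9] [372.  449.7] [ 0.6254 -0.0331  0.054 ]
[377 448  11   5  12] [382.4 450.2] [ 0.6365 -0.0349  0.054 ]
```

The vial's blue dot is at (322.8,234), so the vial is at (0.573,0.197). Descending.

```bash

python3 -m pendant '[{"dx":-0.0015,"dy":0.0025,"dz":0.03,"rx":0,"ry":0,"rz":0,"hand":0.05},{"dx":0,"dy":0,"dz":0.03,"rx":0,"ry":0,"rz":0,"hand":0.05},{"dx":0,"dy":0,"dz":0.02,"rx":0,"ry":0,"rz":0,"hand":0.05},{"dx":0,"dy":0,"dz":0,"rx":0,"ry":0,"rz":0,"hand":0.05},{"dx":0,"dy":0,"dz":0,"rx":0,"ry":0,"rz":0,"hand":0.05}]' | grep -E "pos|cont"
python3 -m pendant '[{"dx":0,"dy":0,"dz":0.025,"rx":0,"ry":0,"rz":0,"hand":0.05},{"dx":0,"dy":0,"dz":0.025,"rx":0,"ry":0,"rz":0,"hand":0.05},{"dx":0,"dy":0,"dz":0.018,"rx":0,"ry":0,"rz":0,"hand":0.05},{"dx":0,"dy":0,"dz":0.007,"rx":0,"ry":0,"rz":0,"hand":0.05},{"dx":0,"dy":0,"dz":0,"rx":0,"ry":0,"rz":0,"hand":0.05},{"dx":0,"dy":0,"dz":0,"rx":0,"ry":0,"rz":0,"hand":0.05}]' | grep -E "pos|cont"
python3 -m pendant '[{"dx":0,"dy":0,"dz":0,"rx":0,"ry":0,"rz":0,"hand":0.01},{"dx":0,"dy":0,"dz":0,"rx":0,"ry":0,"rz":0,"hand":0.01},{"dx":0,"dy":0,"dz":0,"rx":0,"ry":0,"rz":0,"hand":0.01},{"dx":0,"dy":0,"dz":0,"rx":0,"ry":0,"rz":0,"hand":0.01},{"dx":0,"dy":0,"dz":0,"rx":0,"ry":0,"rz":0,"hand":0.01}]' 35
```

```text
position: [0.5726, 0.1972, 0.0626]
contact_force: [0.3, 0.5, 1.4]
position: [0.5755, 0.1977, -0.0103]
contact_force: [0.4, 0.1, 0.8]
clock: 28.25
position: [0.5754, 0.1977, -0.0101]
ee_rot: [0.001, 0.707, 0.708, 0.001]
contact_force: [-2.3, 0.4, 6.3]
width: 0.022
gripper_force: 33.4
```

Vial held. Lifting, pulling back in front of the centrifuge, turning and carrying it to the wide cup.

```bash

python3 -m pendant '[{"dx":0,"dy":0,"dz":-0.03,"rx":0,"ry":0,"rz":0,"hand":0.01},{"dx":0,"dy":-0.03,"dz":-0.027,"rx":0,"ry":0,"rz":0,"hand":0.01},{"dx":0,"dy":-0.03,"dz":-0.027,"rx":0,"ry":0,"rz":0,"hand":0.01},{"dx":0,"dy":-0.03,"dz":-0.027,"rx":0,"ry":0,"rz":0,"hand":0.01},{"dx":0,"dy":-0.031,"dz":0,"rx":0,"ry":0,"rz":0,"hand":0.01},{"dx":0,"dy":-0.031,"dz":0,"rx":0,"ry":0,"rz":0,"hand":0.01},{"dx":0,"dy":0,"dz":0,"rx":0,"ry":0,"rz":0,"hand":0.01}]' | grep -E "pos|wid"
python3 -m pendant '[{"dx":0,"dy":0,"dz":0,"rx":0,"ry":0,"rz":-7.04,"hand":0.01},{"dx":0,"dy":0,"dz":0,"rx":0,"ry":0,"rz":-7.04,"hand":0.01},{"dx":0,"dy":0,"dz":0,"rx":0,"ry":0,"rz":-7.04,"hand":0.01},{"dx":0,"dy":0,"dz":0,"rx":0,"ry":0,"rz":-7.04,"hand":0.01},{"dx":0,"dy":0,"dz":0,"rx":0,"ry":0,"rz":-7.04,"hand":0.01},{"dx":0,"dy":0,"dz":0,"rx":0,"ry":0,"rz":-7.04,"hand":0.01},{"dx":0,"dy":0,"dz":0,"rx":0,"ry":0,"rz":-7.04,"hand":0.01},{"dx":0,"dy":0,"dz":0,"rx":0,"ry":0,"rz":-7.04,"hand":0.01},{"dx":0,"dy":0,"dz":0,"rx":0,"ry":0,"rz":-7.04,"hand":0.01},{"dx":0,"dy":0,"dz":0,"rx":0,"ry":0,"rz":-7.04,"hand":0.01},{"dx":0,"dy":0,"dz":0,"rx":0,"ry":0,"rz":-7.04,"hand":0.01},{"dx":0,"dy":0,"dz":0,"rx":0,"ry":0,"rz":-7.04,"hand":0.01}]' | grep -E "pos|wid|ee"
python3 -m pendant '[{"dx":-0.0036,"dy":-0.0378,"dz":0,"rx":0,"ry":0,"rz":0,"hand":0.01},{"dx":-0.0036,"dy":-0.0378,"dz":0,"rx":0,"ry":0,"rz":0,"hand":0.01},{"dx":-0.0036,"dy":-0.0378,"dz":0,"rx":0,"ry":0,"rz":0,"hand":0.01},{"dx":-0.0036,"dy":-0.0378,"dz":0,"rx":0,"ry":0,"rz":0,"hand":0.01},{"dx":-0.0036,"dy":-0.0378,"dz":0,"rx":0,"ry":0,"rz":0,"hand":0.01},{"dx":-0.0036,"dy":-0.0378,"dz":0,"rx":0,"ry":0,"rz":0,"hand":0.01},{"dx":-0.0036,"dy":-0.0378,"dz":0,"rx":0,"ry":0,"rz":0,"hand":0.01},{"dx":-0.0036,"dy":-0.0378,"dz":0,"rx":0,"ry":0,"rz":0,"hand":0.01},{"dx":-0.0036,"dy":-0.0378,"dz":0,"rx":0,"ry":0,"rz":0,"hand":0.01},{"dx":0,"dy":0,"dz":0,"rx":0,"ry":0,"rz":0,"hand":0.01},{"dx":0,"dy":0,"dz":0,"rx":0,"ry":0,"rz":0,"hand":0.01},{"dx":0,"dy":0,"dz":0,"rx":0,"ry":0,"rz":0,"hand":0.01}]'
```

```text
position: [0.4148, 0.1963, 0.0995]
width: 0.0218
position: [0.4229, 0.1972, 0.0994]
ee_rot: [0.0, 0.044, 0.999, 0.0]
width: 0.0217
clock: 30.83
position: [0.4222, -0.1444, 0.0991]
ee_rot: [-0.0, 0.048, 0.999, 0.0]
contact_force: [-0.3, -0.3, -0.8]
width: 0.0213
gripper_force: 33.8
```

```bash

python3 -m pendant '[{"dx":-0.0005,"dy":0,"dz":0.03,"rx":0,"ry":0,"rz":0,"hand":0.01},{"dx":0,"dy":0,"dz":0.03,"rx":0,"ry":0,"rz":0,"hand":0.01},{"dx":0,"dy":0,"dz":0.025,"rx":0,"ry":0,"rz":0,"hand":0.01},{"dx":0,"dy":0,"dz":0,"rx":0,"ry":0,"rz":0,"hand":0.01},{"dx":0,"dy":0,"dz":0,"rx":0,"ry":0,"rz":0,"hand":0.01}]' | grep -E "pos|cont"
python3 -m pendant '[{"dx":0,"dy":0,"dz":0.005,"rx":0,"ry":0,"rz":0,"hand":0.01},{"dx":0,"dy":0,"dz":0.005,"rx":0,"ry":0,"rz":0,"hand":0.01},{"dx":0,"dy":0,"dz":0.003,"rx":0,"ry":0,"rz":0,"hand":0.01},{"dx":0,"dy":0,"dz":0,"rx":0,"ry":0,"rz":0,"hand":0.01},{"dx":0,"dy":0,"dz":0,"rx":0,"ry":0,"rz":0,"hand":0.01}]' | grep -E "pos|cont"
python3 -m pendant '[{"dx":0,"dy":0,"dz":0.002,"rx":0,"ry":0,"rz":0,"hand":0.01},{"dx":0,"dy":0,"dz":0,"rx":0,"ry":0,"rz":0,"hand":0.01},{"dx":0,"dy":0,"dz":0,"rx":0,"ry":0,"rz":0,"hand":0.01}]' | grep -E "pos|cont"
```

```text
position: [0.4219, -0.1427, 0.0135]
contact_force: [0.6, -0.6, 0.9]
position: [0.4231, -0.1448, 0.0014]
contact_force: [-0.6, -0.0, -0.5]
position: [0.4229, -0.1448, -0.0008]
contact_force: [0.2, 0.1, -0.7]
```

```bash

python3 -m pendant '[{"dx":0,"dy":0,"dz":0.002,"rx":0,"ry":0,"rz":0,"hand":0.01},{"dx":0,"dy":0,"dz":0,"rx":0,"ry":0,"rz":0,"hand":0.01},{"dx":0,"dy":0,"dz":0,"rx":0,"ry":0,"rz":0,"hand":0.01}]' | grep -E "pos|cont"
python3 -m pendant '[{"dx":0,"dy":0,"dz":0.001,"rx":0,"ry":0,"rz":0,"hand":0.01},{"dx":0,"dy":0,"dz":0,"rx":0,"ry":0,"rz":0,"hand":0.01},{"dx":0,"dy":0,"dz":0,"rx":0,"ry":0,"rz":0,"hand":0.01}]' | grep -E "pos|cont"
```

```text
position: [0.4228, -0.1446, -0.003]
contact_force: [0.1, 0.1, -0.5]
position: [0.4229, -0.1447, -0.0039]
contact_force: [-0.5, -0.6, -0.3]
```

```bash

python3 -m pendant '[{"dx":0,"dy":0,"dz":0.0015,"rx":0,"ry":0,"rz":0,"hand":0.01},{"dx":0,"dy":0,"dz":0,"rx":0,"ry":0,"rz":0,"hand":0.01},{"dx":0,"dy":0,"dz":0,"rx":0,"ry":0,"rz":0,"hand":0.01}]' | grep -E "pos|cont"
python3 -m pendant '[{"dx":0,"dy":0,"dz":0.001,"rx":0,"ry":0,"rz":0,"hand":0.01},{"dx":0,"dy":0,"dz":0,"rx":0,"ry":0,"rz":0,"hand":0.01},{"dx":0,"dy":0,"dz":0,"rx":0,"ry":0,"rz":0,"hand":0.01}]' | grep -E "pos|cont"
```

```text
position: [0.4233, -0.1452, -0.0044]
contact_force: [-2.0, -0.4, 9.2]
position: [0.4235, -0.1455, -0.0046]
contact_force: [-3.0, -0.6, 16.5]
```

The vial is on the cup floor. Releasing, rising and going to the tube.

```bash

python3 -m pendant '[{"dx":0,"dy":0,"dz":-0.002,"rx":0,"ry":0,"rz":0,"hand":0.01},{"dx":0,"dy":0,"dz":0,"rx":0,"ry":0,"rz":0,"hand":0.026},{"dx":0,"dy":0,"dz":0,"rx":0,"ry":0,"rz":0,"hand":0.034},{"dx":0,"dy":0,"dz":0,"rx":0,"ry":0,"rz":0,"hand":0.036},{"dx":0,"dy":0,"dz":-0.01,"rx":0,"ry":0,"rz":0,"hand":0.036},{"dx":0,"dy":0,"dz":-0.02,"rx":0,"ry":0,"rz":0,"hand":0.036},{"dx":0,"dy":0,"dz":-0.04,"rx":0,"ry":0,"rz":0,"hand":0.036},{"dx":0,"dy":0,"dz":-0.04,"rx":0,"ry":0,"rz":0,"hand":0.04},{"dx":0,"dy":0,"dz":-0.038,"rx":0,"ry":0,"rz":0,"hand":0.04},{"dx":0,"dy":0,"dz":0,"rx":0,"ry":0,"rz":0,"hand":0.04},{"dx":0,"dy":0,"dz":0,"rx":0,"ry":0,"rz":0,"hand":0.04}]'
python3 - <<'E'
from h import *
d,T=wrist("w12"); h=cv2.cvtColor(d["frame"],cv2.COLOR_RGB2HSV)
print(T[0],proj(d,(.4228,-.144,.06),T))
m=((h[...,0]>100)&(h[...,0]<135)&(h[...,1]>60)).astype(np.uint8)
n,l,st,c=cv2.connectedComponentsWithStats(m)
for i in range(1,n):
    if st[i,4]>20: print(st[i],c[i].round(1),onz(d,c[i],.060,T).round(4))
E
```

```text
clock: 33.83
position: [0.4244, -0.1453, 0.1455]
ee_rot: [0.002, 0.047, 0.999, -0.001]
contact_force: [-1.7, 0.8, -1.0]
width: 0.04
gripper_force: 0.0
[ 0.42436444 -0.14534198  0.14553209] [320.12625989 230.0262197 ]
[311 227  11  10  90] [315.9 231.3] [ 0.4235 -0.1471  0.06  ]
[404 261  18  47 762] [412.2 283.7] [ 0.4724 -0.0769  0.06  ]
[308 276  49   8 282] [329.8 279.1] [ 0.4618 -0.1403  0.06  ]
[601 396  34  46 919] [616.3 415.4] [0.7097 0.2239 0.06  ]
```

The vial stands upright in its cup: its blue dot is at (0.4235,-0.147), within 3 mm. On to the tube.

```bash

python3 -m pendant '[{"dx":0.0037,"dy":0.0382,"dz":0,"rx":0,"ry":0,"rz":0,"hand":0.04},{"dx":0.0037,"dy":0.0382,"dz":0,"rx":0,"ry":0,"rz":0,"hand":0.04},{"dx":0.0037,"dy":0.0382,"dz":0,"rx":0,"ry":0,"rz":0,"hand":0.04},{"dx":0.0037,"dy":0.0382,"dz":0,"rx":0,"ry":0,"rz":0,"hand":0.04},{"dx":0.0037,"dy":0.0382,"dz":0,"rx":0,"ry":0,"rz":0,"hand":0.04},{"dx":0.0037,"dy":0.0382,"dz":0,"rx":0,"ry":0,"rz":0,"hand":0.04},{"dx":0.0037,"dy":0.0382,"dz":0,"rx":0,"ry":0,"rz":0,"hand":0.04},{"dx":0.0037,"dy":0.0382,"dz":0,"rx":0,"ry":0,"rz":0,"hand":0.04},{"dx":0.0037,"dy":0.0382,"dz":0,"rx":0,"ry":0,"rz":0,"hand":0.04},{"dx":0.0037,"dy":0.0382,"dz":0,"rx":0,"ry":0,"rz":0,"hand":0.04},{"dx":0.0037,"dy":0.0382,"dz":0,"rx":0,"ry":0,"rz":0,"hand":0.04}]' | grep -E "pos"
python3 -m pendant '[{"dx":-0.0338,"dy":0.0033,"dz":0,"rx":0,"ry":0,"rz":0,"hand":0.04},{"dx":-0.0338,"dy":0.0033,"dz":0,"rx":0,"ry":0,"rz":0,"hand":0.04},{"dx":-0.0338,"dy":0.0033,"dz":0,"rx":0,"ry":0,"rz":0,"hand":0.04},{"dx":-0.0338,"dy":0.0033,"dz":0,"rx":0,"ry":0,"rz":0,"hand":0.04},{"dx":-0.0338,"dy":0.0033,"dz":0,"rx":0,"ry":0,"rz":0,"hand":0.04},{"dx":-0.0338,"dy":0.0033,"dz":0,"rx":0,"ry":0,"rz":0,"hand":0.04},{"dx":0,"dy":0,"dz":0,"rx":0,"ry":0,"rz":0,"hand":0.04},{"dx":0,"dy":0,"dz":0,"rx":0,"ry":0,"rz":0,"hand":0.04},{"dx":0,"dy":0,"dz":0,"rx":0,"ry":0,"rz":0,"hand":0.04}]' | grep -E "pos|cont|ee"
python3 - <<'E'
from h import *
d,T=wrist("w13"); h=cv2.cvtColor(d["frame"],cv2.COLOR_RGB2HSV)
print(T[0],proj(d,(.6265,.2765,.075),T),proj(d,(.6265,.2765,0),T))
m=((h[...,0]>130)&(h[...,0]<160)&(h[...,1]>70)).astype(np.uint8)
n,l,st,c=cv2.connectedComponentsWithStats(m)
for i in range(1,n):
    if st[i,4]>20: print(st[i],c[i].round(1),onz(d,c[i],.072,T).round(4))
E
```

```text
position: [0.4201, 0.2787, 0.141]
position: [0.624, 0.2775, 0.1406]
ee_rot: [-0.003, 0.048, 0.999, -0.001]
contact_force: [0.1, -0.2, 0.6]
[0.62396837 0.27745019 0.14063155] [317.41586008 245.07057542] [317.79444383 219.40684269]
[309 239  19  18 231] [318.7 247.3] [0.6291 0.2771 0.072 ]
[ 596  313   44   55 1189] [621.  336.1] [0.7547 0.5741 0.072 ]
```

The tube's cap blob is at (318.7,247), so the tube is at about (0.628,0.277), centred between the fingers. Descending.

```bash

python3 -m pendant '[{"dx":-0.0035,"dy":-0.0005,"dz":0.03,"rx":0,"ry":0,"rz":0,"hand":0.04},{"dx":0,"dy":0,"dz":0.03,"rx":0,"ry":0,"rz":0,"hand":0.04},{"dx":0,"dy":0,"dz":0,"rx":0,"ry":0,"rz":0,"hand":0.04},{"dx":0,"dy":0,"dz":0,"rx":0,"ry":0,"rz":0,"hand":0.04}]' | grep -E "pos|cont"
python3 -m pendant '[{"dx":0,"dy":0,"dz":0.025,"rx":0,"ry":0,"rz":0,"hand":0.04},{"dx":0,"dy":0,"dz":0.025,"rx":0,"ry":0,"rz":0,"hand":0.04},{"dx":0,"dy":0,"dz":0.018,"rx":0,"ry":0,"rz":0,"hand":0.04},{"dx":0,"dy":0,"dz":0.007,"rx":0,"ry":0,"rz":0,"hand":0.04},{"dx":0,"dy":0,"dz":0,"rx":0,"ry":0,"rz":0,"hand":0.04},{"dx":0,"dy":0,"dz":0,"rx":0,"ry":0,"rz":0,"hand":0.04}]' | grep -E "pos|cont"
python3 -m pendant '[{"dx":0,"dy":0,"dz":0,"rx":0,"ry":0,"rz":0,"hand":0},{"dx":0,"dy":0,"dz":0,"rx":0,"ry":0,"rz":0,"hand":0},{"dx":0,"dy":0,"dz":0,"rx":0,"ry":0,"rz":0,"hand":0},{"dx":0,"dy":0,"dz":0,"rx":0,"ry":0,"rz":0,"hand":0},{"dx":0,"dy":0,"dz":0,"rx":0,"ry":0,"rz":0,"hand":0}]' 35
```

```text
position: [0.6265, 0.2768, 0.0821]
contact_force: [0.4, 0.1, 1.2]
position: [0.6303, 0.2777, 0.0104]
contact_force: [-0.4, 0.5, 0.7]
clock: 36.85
position: [0.6307, 0.2776, 0.0106]
ee_rot: [0.002, 0.047, 0.999, 0.001]
contact_force: [-1.1, 0.3, 6.2]
width: 0.0132
gripper_force: 34.1
```

```bash

python3 -m pendant '[{"dx":0,"dy":0,"dz":-0.025,"rx":0,"ry":0,"rz":0,"hand":0},{"dx":0,"dy":0,"dz":-0.04,"rx":0,"ry":0,"rz":0,"hand":0},{"dx":0,"dy":0,"dz":-0.04,"rx":0,"ry":0,"rz":0,"hand":0},{"dx":0.0355,"dy":-0.0034,"dz":0,"rx":0,"ry":0,"rz":0,"hand":0},{"dx":0.0355,"dy":-0.0034,"dz":0,"rx":0,"ry":0,"rz":0,"hand":0},{"dx":0.0355,"dy":-0.0034,"dz":0,"rx":0,"ry":0,"rz":0,"hand":0},{"dx":0.0355,"dy":-0.0034,"dz":0,"rx":0,"ry":0,"rz":0,"hand":0},{"dx":0.0355,"dy":-0.0034,"dz":0,"rx":0,"ry":0,"rz":0,"hand":0},{"dx":0.0355,"dy":-0.0034,"dz":0,"rx":0,"ry":0,"rz":0,"hand":0},{"dx":0,"dy":0,"dz":0,"rx":0,"ry":0,"rz":0,"hand":0}]' | grep -E "pos|wid"
python3 -m pendant '[{"dx":-0.0037,"dy":-0.038,"dz":0,"rx":0,"ry":0,"rz":0,"hand":0},{"dx":-0.0037,"dy":-0.038,"dz":0,"rx":0,"ry":0,"rz":0,"hand":0},{"dx":-0.0037,"dy":-0.038,"dz":0,"rx":0,"ry":0,"rz":0,"hand":0},{"dx":-0.0037,"dy":-0.038,"dz":0,"rx":0,"ry":0,"rz":0,"hand":0},{"dx":-0.0037,"dy":-0.038,"dz":0,"rx":0,"ry":0,"rz":0,"hand":0},{"dx":-0.0037,"dy":-0.038,"dz":0,"rx":0,"ry":0,"rz":0,"hand":0},{"dx":-0.0037,"dy":-0.038,"dz":0,"rx":0,"ry":0,"rz":0,"hand":0},{"dx":-0.0037,"dy":-0.038,"dz":0,"rx":0,"ry":0,"rz":0,"hand":0},{"dx":-0.0037,"dy":-0.038,"dz":0,"rx":0,"ry":0,"rz":0,"hand":0},{"dx":-0.0037,"dy":-0.038,"dz":0,"rx":0,"ry":0,"rz":0,"hand":0},{"dx":-0.0037,"dy":-0.038,"dz":0,"rx":0,"ry":0,"rz":0,"hand":0},{"dx":-0.0037,"dy":-0.038,"dz":0,"rx":0,"ry":0,"rz":0,"hand":0}]' | grep -E "pos|wid"
python3 -m pendant '[{"dx":-0.0035,"dy":-0.038,"dz":0,"rx":0,"ry":0,"rz":0,"hand":0},{"dx":0,"dy":0,"dz":0,"rx":0,"ry":0,"rz":0,"hand":0},{"dx":0,"dy":0,"dz":0,"rx":0,"ry":0,"rz":0,"hand":0},{"dx":0,"dy":0,"dz":0,"rx":0,"ry":0,"rz":0,"hand":0}]'
python3 - <<'E'
from h import *
d,T=wrist("w14"); print(T)
# narrow cup rim: bright cream pixels round the expected place
p=proj(d,(.4155,-.2196,.016),T); print(p, proj(d,(.4155,-.2196,.11),T))
E
```

```text
position: [0.4065, 0.2755, 0.1131]
width: 0.0132
position: [0.4161, -0.1832, 0.1141]
width: 0.0132
clock: 39.02
position: [0.4158, -0.2188, 0.1135]
ee_rot: [-0.0, 0.048, 0.999, 0.001]
contact_force: [0.3, 0.2, -0.3]
width: 0.0134
gripper_force: 34.3
(array([ 0.41579354, -0.21882124,  0.11346359]), array([-3.85528719e-04,  4.79673990e-02,  9.98848675e-01,  5.51390742e-04]))
[317.04539587 228.34459601] [316.67202149 275.750148  ]
```

```bash

python3 -m pendant '[{"dx":-0.001,"dy":-0.0005,"dz":0.03,"rx":0,"ry":0,"rz":0,"hand":0},{"dx":0,"dy":0,"dz":0.03,"rx":0,"ry":0,"rz":0,"hand":0},{"dx":0,"dy":0,"dz":0.02,"rx":0,"ry":0,"rz":0,"hand":0},{"dx":0,"dy":0,"dz":0,"rx":0,"ry":0,"rz":0,"hand":0},{"dx":0,"dy":0,"dz":0,"rx":0,"ry":0,"rz":0,"hand":0}]' | grep -E "pos|cont"
python3 -m pendant '[{"dx":0,"dy":0,"dz":0.004,"rx":0,"ry":0,"rz":0,"hand":0},{"dx":0,"dy":0,"dz":0.004,"rx":0,"ry":0,"rz":0,"hand":0},{"dx":0,"dy":0,"dz":0.003,"rx":0,"ry":0,"rz":0,"hand":0},{"dx":0,"dy":0,"dz":0,"rx":0,"ry":0,"rz":0,"hand":0},{"dx":0,"dy":0,"dz":0,"rx":0,"ry":0,"rz":0,"hand":0}]' | grep -E "pos|cont"
python3 -m pendant '[{"dx":0,"dy":0,"dz":0.003,"rx":0,"ry":0,"rz":0,"hand":0},{"dx":0,"dy":0,"dz":0,"rx":0,"ry":0,"rz":0,"hand":0},{"dx":0,"dy":0,"dz":0,"rx":0,"ry":0,"rz":0,"hand":0}]' | grep -E "pos|cont"
```

```text
position: [0.4166, -0.218, 0.0332]
contact_force: [0.3, 0.7, 0.9]
position: [0.4174, -0.22, 0.023]
contact_force: [0.4, -0.7, 0.1]
position: [0.4171, -0.2199, 0.0195]
contact_force: [0.3, -0.3, 0.2]
```

```bash

python3 -m pendant '[{"dx":0,"dy":0,"dz":0.002,"rx":0,"ry":0,"rz":0,"hand":0},{"dx":0,"dy":0,"dz":0,"rx":0,"ry":0,"rz":0,"hand":0},{"dx":0,"dy":0,"dz":0,"rx":0,"ry":0,"rz":0,"hand":0}]' | grep -E "pos|cont"
python3 -m pendant '[{"dx":0,"dy":0,"dz":0.0015,"rx":0,"ry":0,"rz":0,"hand":0},{"dx":0,"dy":0,"dz":0,"rx":0,"ry":0,"rz":0,"hand":0},{"dx":0,"dy":0,"dz":0,"rx":0,"ry":0,"rz":0,"hand":0}]' | grep -E "pos|cont"
```

```text
position: [0.4171, -0.2198, 0.0175]
contact_force: [0.7, -0.6, 0.1]
position: [0.4175, -0.2201, 0.0166]
contact_force: [-0.1, -0.2, 4.9]
```

Floor reached at exactly the expected height. Releasing and rising.

```bash

python3 -m pendant '[{"dx":0,"dy":0,"dz":0,"rx":0,"ry":0,"rz":0,"hand":0.018},{"dx":0,"dy":0,"dz":0,"rx":0,"ry":0,"rz":0,"hand":0.024},{"dx":0,"dy":0,"dz":0,"rx":0,"ry":0,"rz":0,"hand":0.032},{"dx":0,"dy":0,"dz":0,"rx":0,"ry":0,"rz":0,"hand":0.034},{"dx":0,"dy":0,"dz":-0.01,"rx":0,"ry":0,"rz":0,"hand":0.034},{"dx":0,"dy":0,"dz":-0.025,"rx":0,"ry":0,"rz":0,"hand":0.034},{"dx":0,"dy":0,"dz":-0.04,"rx":0,"ry":0,"rz":0,"hand":0.034},{"dx":0,"dy":0,"dz":-0.04,"rx":0,"ry":0,"rz":0,"hand":0.04},{"dx":0,"dy":0,"dz":-0.04,"rx":0,"ry":0,"rz":0,"hand":0.04},{"dx":0.01,"dy":-0.04,"dz":0,"rx":0,"ry":0,"rz":0,"hand":0.04},{"dx":0.01,"dy":-0.04,"dz":0,"rx":0,"ry":0,"rz":0,"hand":0.04},{"dx":0.01,"dy":-0.04,"dz":0,"rx":0,"ry":0,"rz":0,"hand":0.04}]'
python3 -m pendant '[{"dx":0,"dy":-0.04,"dz":0,"rx":0,"ry":0,"rz":0,"hand":0.04},{"dx":0,"dy":-0.04,"dz":0,"rx":0,"ry":0,"rz":0,"hand":0.04},{"dx":0,"dy":0,"dz":0,"rx":0,"ry":0,"rz":0,"hand":0.04},{"dx":0,"dy":0,"dz":0,"rx":0,"ry":0,"rz":0,"hand":0.04},{"dx":0,"dy":0,"dz":0,"rx":0,"ry":0,"rz":0,"hand":0.04}]'
python3 - <<'E'
from h import *
t=manip.get_image("top"); s=manip.get_image("scene")
b=lambda f,x0,x1,y0,y1,w,h: cv2.resize(f[y0:y1,x0:x1],(w,h),interpolation=cv2.INTER_CUBIC)
c=np.vstack([b(t["frame"],290,510,250,360,600,300),b(s["frame"],300,480,170,260,600,300)])
cv2.imwrite("pics/final.png",c[:,:,::-1])
E
```

```text
clock: 41.65
position: [0.3761, -0.3375, 0.1724]
ee_rot: [0.001, 0.046, 0.999, -0.001]
contact_force: [0.6, -0.6, 0.1]
width: 0.0398
gripper_force: 0.0
clock: 42.07
position: [0.368, -0.4154, 0.1704]
ee_rot: [-0.0, 0.048, 0.999, 0.001]
contact_force: [0.0, 0.1, 0.1]
width: 0.04
gripper_force: 0.0
```

View pics/final.png

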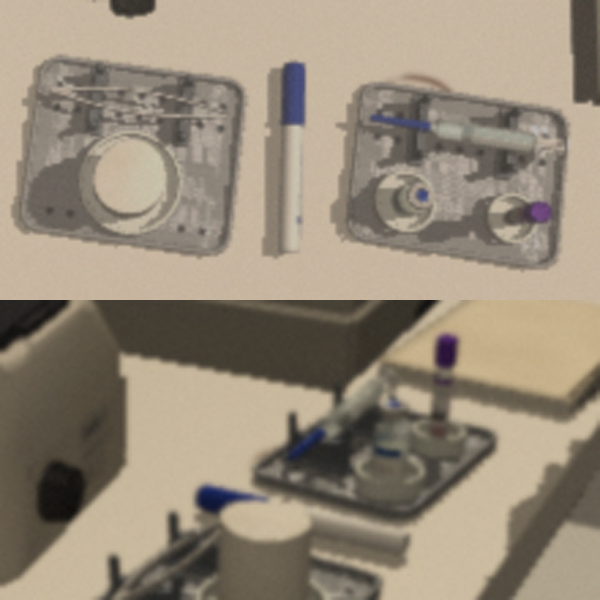

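Everything is in place and upright: gauze in the big cup at (128,175), vial (422,195), tube (540,212), syringe and forceps across their saddles. One last numeric check against the limits, then I'll hand in.

```bash

python3 - <<'E'
from h import *
d=manip.get_image("top"); Q=lambda x,y:(290+x*220/600-.3,250+y*110/300-.3)
def tray(p,o,th):
    c,s=np.cos(np.radians(th)),np.sin(np.radians(th)); return np.array([[c,s],[-s,c]])@(p[:2]-o)
t,dr=np.array([.4437,-.1832]),np.array([.4453,.0496])
for n,px,z,o,th in (("vial",(421,195),.06,t,-5.7),("tube",(540,211),.081,t,-5.7),("syrTip",(371,119),.025,t,-5.7),("syrPl",(560,146),.03,t,-5.7),("gauze",(129,175),.067,dr,-4.5),("fA",(52,88),.025,dr,-4.5),("fB",(226,117),.025,dr,-4.5)):
    print(n,(tray(onz(d,Q(*px),z),o,th)*1000).round(1))
print(manip.get_state()["clock"])
E
```

```text
vial [-24.7  35.8]
tube [-25.7 -38.3]
syrTip [27.2 68.5]
syrPl [ 27.2 -64.2]
gauze [-19.9   2.1]
fA [38.2 63.8]
fB [ 33.5 -61.9]
42.2167
```

```bash
python3 -c "
from rig import manip
print(manip.sign_off())"
```

```text
the job is handed in; nothing more can be done
None
```

Both kits are made up and handed in at about 42 s of the 144 s allowed; my last camera check put all five items within their limits, with the vial and tube upright, but the hand-in call returned no verdict.

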